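Set up the copy stand for the blue binder

ROBOT

A 6-joint arm with a two-finger parallel gripper is mounted at the origin on the work surface. World frame = base frame: x ahead of the robot, y to its left, z up, the work surface at z = 0. Lengths are in m, angles in rad, forces in N, time in s.
With the tool pointing down it reaches from about 0.35 to 1 m from the base axis. Payload 7.1 kg.
Tool frame: the origin (TCP) lies midway between the tips of the shut fingers; the grasp point (between the pads) lies 19 mm behind it; z points along the fingers, y is the direction in which the jaws open and shut (so a half turn about z gives the same grasp; the last joint's range is limited). The gripper opens to 85 mm and grips with 20 to 120 N. Pads are 22 mm wide; open, the fingers measure 114 mm over their backs; the gripper's body (76 mm by 85 mm) begins 54 mm behind the grasp point. The pads swing forward as they close: fully open they stand 13 mm farther back than shut.
Start: joints at [-1.341, 0.423, 1.63, -0, 1.089, -0.019], TCP at [0.154, -0.606, 0.231] pointing down, gripper open.
Joint ranges: [-3, 3], [-0.9, 2.11], [0.09, 2.58], [-1.31, 4.45], [0.11, 2.69], [-2.54, 2.54]. Speed limits (rad/s): [2.39, 2.39, 3.01, 3.14, 3.14, 3.14].

INTERFACE

Orientations are given as [roll, pitch, yaw] about the fixed x, y, z axes, in that order (R = Rz(yaw) Ry(pitch) Rx(roll)).
In Python, from station import arm gives the robot as it stands.
- The arm moves only by the tool jog_arm, never from a script. Its argument "plan" is one flat list of numbers, 7 for each row, row after row: the opening, from 0 (shut) to 1 (fully open), then the shift along the tool's x, y, z normalised to -1 to 1, where 1 is 0.4 m, then the turn, a rotation vector about the tool's x, y, z normalised to -1 to 1, where 1 is 45 degrees. In form: [fingers, tx, ty, tz, wx, wy, wz, fingers, tx, ty, tz, wx, wy, wz, ...]. A call has 1 to 5 rows; each row shifts and turns the commanded pose from where the row before left it, along the tool's axes as they then stand; what a row does not reach is not made up. A row lasts 1/10 s, in which the tool goes at most 50 mm and 8.59 degrees, less where a joint would pass 70% of its speed; a pose out of reach is approached as far as the arm can. A call with a number of a shift or a turn outside -1 to 1 is refused whole. A call with a gripper value outside its range is refused whole. The fingers move at their own pace and stop on an object; "force" is the grip in N (left out, the last holds). Time passes only in rows, so rows that do not move let the fingers close. It gives the time, the measured TCP pose, the force and the opening at its end, in the units of the state.
- arm.get_obs(): the state, without advancing time (a new reading comes with each control period).
- arm.read_camera(name): name is "side" or "top"; returns a dict with "image" (400x640x3 uint8, red, green, blue), "mtx" (3x3 intrinsics, pixels), "T" (4x4, takes a point from camera to world coordinates). Camera axes: x right, y down, z forward; pixel columns grow to the right and rows downward; lengths in m; the calibration is good to about 2 mm. A picture is of the moment at which its call begins. There is no depth.
- arm.job_done(): hands the job in, once; it reports no verdict.
The state is a dict: "t": time; "q": joint angles; "joint_velocities": joint speeds; "tau": joint torques, N m; "tcp_pos": TCP position; "ee_rot": TCP orientation; "force": force on the tool from outside, world axes, zero at the start; "ft_torque": the same for the moment, N m; "grip_width": finger opening in m.
Only numpy, scipy, OpenCV 4.12 (cv2) and the standard library are available. Lean on these libraries where they do the work, as an engineer would, in place of code of your own. Each camera call takes 0.05 s, during which the arm holds its last target. There are 200 camera calls.

TASK

Move the folded copy stand to the middle of the green mat, squared up with it and with its ledge end at the mat's white-striped end. Then raise its back-rest to 60 degrees, so that it lies parallel to the red guide bar, and let go to see that it holds by itself. Then take the blue binder from the sorter and stand it upright, centred, on the ledge, leaning back flat against the rest, and leave everything else undisturbed.

Things in the scene. Friction and masses are not known exactly. Their poses are not given: they have to be found in the camera images.
- mat: thin green desk mat, 210 x 140 x 2 mm, fixed to the desk; origin at the centre of its underside, x along its long side; a 14 mm white stripe runs across its -x end, which points roughly away from the robot
- stand: loose folding copy stand, 0.78 kg. Black base 130 (x) x 64 (y) x 18 mm; origin at the centre of its underside, z up. Hinge axis along y at x = -35, z = 26 mm; the ledge is at the -x end. The base can be gripped across its 64 mm width from x = 0 to 40 mm. A red guide bar (36 x 6 x 3 mm) on the +y edge, just behind the hinge, rises at 60 degrees towards +x, its top 57 mm above the desk
- rest (a joint): angle of the stand's back-rest in rad: 0 = folded flat over the base, pointing to the stand's +x; it grows as the free end rises; 1.047 = 60 degrees; limit 1.5. Friction hinge: about 0.2 N m to turn, stays where it is left
- seat (a point): on the aluminium rest: inner corner between ledge and front face, mid-width, 4 mm in front of the hinge axis; turns with the rest. x: up along the rest to its free end; y: along the hinge; z: out of the front face, along the ledge. Plate of the rest: 54 mm wide, 8 thick, up to x = 65 mm. Ledge: 54 mm wide, sticks out 32 mm from the front face
- pull_bar (a point): middle of the round steel pull bar, 10 mm thick, along y across the rest's free end, 100 mm from the hinge axis and 2 mm behind the plate's mid-plane. It ends a wire loop, in line with the rest: 46 mm clear between the loop's sides, 30 mm between bar and plate. The bar can be pinched from above and turns between the fingers under a light grip
- blue_binder: loose blue ring binder, 28 (x, thickness) x 110 (y, width) x 170 mm (z, height), 0.22 kg more or less; origin at the centre of its underside. It starts upright in one of the sorter's two bays; only its lower 50 mm are between the bay's walls. Either cover may face the rest
- red_binder: red ring binder of the same size, standing in the other bay, 85 mm behind or in front of it; leave it there
- sorter: grey desk sorter, fixed, 200 x 130 x 58 mm; origin at the centre of its underside; two bays one behind the other at x = -42.5 and +42.5 mm, each 33 mm wide, with a floor 8 mm high
- tape: clear tape roll lying flat, 92 mm across, 24 mm high; bystander
- stapler: orange stapler, 130 mm long, 39 mm high; bystander
- eraser: blue whiteboard eraser, 100 x 50 x 32 mm; bystander
Things that resemble listed ones, but are neither listed nor needed, are in the scene too. Leave any yellow look-alike of the blue_binder alone.

How it is judged:
On the way, in this order (a step that is already met when the one before it is completed fails the run):
1. the folded stand is put down on the middle of the mat, ledge to the striped end, and let go (x of stand in the frame of mat between -0.028 and 0.028 m and y of stand in the frame of mat between -0.025 and 0.025 m and angle between the x axis of stand and the x axis of mat, either way round below 0.2 rad and angle between the z axis of stand and the z axis of mat, either way round below 0.06 rad and z of stand in the frame of mat below 0.006 m and x of seat in the frame of mat below 0 m and value of joint rest below 0.7 rad and contact force between the fingers and stand below 0.05 N and linear speed of stand below 0.02 m/s), for 0.2 s.
2. the rest stands at 60 degrees by itself, untouched, before the binder is put on it (x of stand in the frame of mat between -0.028 and 0.028 m and y of stand in the frame of mat between -0.025 and 0.025 m and angle between the x axis of stand and the x axis of mat, either way round below 0.2 rad and angle between the z axis of stand and the z axis of mat, either way round below 0.06 rad and z of stand in the frame of mat below 0.006 m and x of seat in the frame of mat below 0 m and value of joint rest between 0.942 and 1.152 rad and contact force between each of the fingers, blue_binder and stand below 0.05 N and velocity of joint rest between -0.02 and 0.02 rad/s), for 0.4 s.
At the end, for the whole second after the job is handed in: Stand flat on the mat, within 28 mm (lengthwise) and 25 mm of its middle and 0.2 rad of square, ledge at the striped end; rest at 60 degrees, 6 either way; blue binder right way up on the ledge within 8 mm, within 20 mm of the middle, cover against the rest within 7 mm and 0.12 rad; all at rest (x of stand in the frame of mat between -0.028 and 0.028 m and y of stand in the frame of mat between -0.025 and 0.025 m and angle between the x axis of stand and the x axis of mat, either way round below 0.2 rad and angle between the z axis of stand and the z axis of mat, either way round below 0.06 rad and z of stand in the frame of mat below 0.006 m and x of seat in the frame of mat below 0 m and value of joint rest between 0.942 and 1.152 rad and x of blue_binder in the frame of seat between -0.006 and 0.008 m and y of blue_binder in the frame of seat between -0.02 and 0.02 m and z of blue_binder in the frame of seat between 0.009 and 0.021 m and angle between the z axis of blue_binder and the x axis of seat, either way round below 0.12 rad and angle between the x axis of blue_binder and the z axis of seat, either way round below 0.12 rad and linear speed of each of blue_binder, stand below 0.02 m/s); the robot touches nothing.
It fails at once if the red binder is shifted by more than 30 mm or tipped (distance of red_binder from where it was at the start of the episode above 0.03 m or angle between red_binder's own z axis and vertical above 0.3 rad).
It fails at once if a bystander is shifted by more than 30 mm (distance of any of tape, stapler, eraser from where it was at the start of the episode above 0.03 m).
It also fails if it takes over 72 s, if anything falls off the work surface, if the arm or the gripper's body presses on something with over 40 N, if the wrist force passes 120 N, or if a joint passes its speed limit or range.

## Working session

There is one attempt and no reset: what is moved stays moved. The work goes in short steps, Python scripts to look and compute and a tool call to move; the robot and the scene stay as the last step left them, time stands still between calls to the robot, and variables do not carry over. Pictures are saved under pics/ and viewed, about 8 in all and at most 12, crops included, and the job is handed in when it is done.

Besides the shell and the picture viewer there is one more tool, called after ">>>" as name(argument=value, ...) on one line, values as JSON. jog_arm: Moves the arm, as the interface text tells. Scaled input: -1 to 1 covers 0.4 m each way for a shift and 45 degrees each way for a turn. Its arguments: {"type":"object","properties":{"plan":{"type":"array","items":{"type":"number"}},"force":{"type":"number"}},"required":["plan"]}

```bash
ls; mkdir -p pics; python3 - <<'E'
from station import arm
import cv2,numpy as np
o=arm.get_obs();print({k:np.round(v,3) for k,v in o.items()})
for n in('side','top'):
    d=arm.read_camera(n);cv2.imwrite(f'pics/{n}0.png',d['image'][...,::-1]);np.savez(f'{n}0.npz',**d)
    print(n,np.round(d['mtx'],1).tolist(),np.round(d['T'],3).tolist())
E
```

```text
pics
{'t': np.float64(0.0), 'q': array([-1.341,  0.424,  1.631, -0.   ,  1.089, -0.019]), 'joint_velocities': array([ 0.   ,  0.001,  0.002,  0.   , -0.   ,  0.   ]), 'tau': array([ 2.0000e-03, -5.5738e+01, -2.8175e+01,  0.0000e+00,  7.0000e-03,
        0.0000e+00]), 'tcp_pos': array([ 0.154, -0.605,  0.231]), 'ee_rot': array([-3.14 , -0.   ,  0.249]), 'force': array([-0.216,  0.429, -0.61 ]), 'ft_torque': array([-0.025,  0.019,  0.019]), 'grip_width': np.float64(0.086)}
side [[385.7, 0.0, 316.5], [0.0, 385.7, 196.5], [0.0, 0.0, 1.0]] [[-0.775, -0.378, 0.507, 0.112], [-0.632, 0.476, -0.611, 0.516], [-0.01, -0.794, -0.608, 0.57], [0.0, 0.0, 0.0, 1.0]]
top [[380.2, 0.0, 315.6], [0.0, 380.2, 196.5], [0.0, 0.0, 1.0]] [[0.003, -0.993, 0.12, 0.443], [-1.0, -0.004, -0.014, 0.009], [0.014, -0.12, -0.993, 1.04], [0.0, 0.0, 0.0, 1.0]]
```

View pics/top0.png

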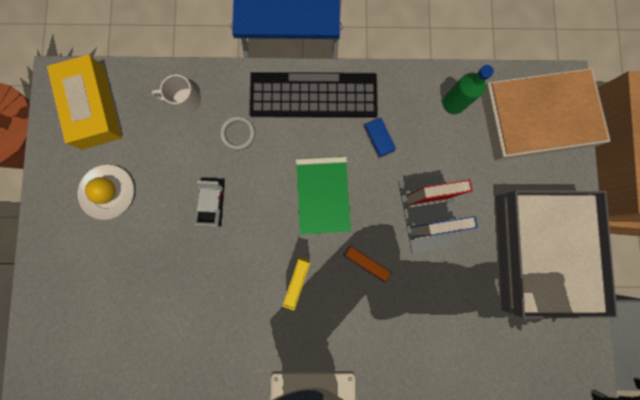

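View pics/side0.png

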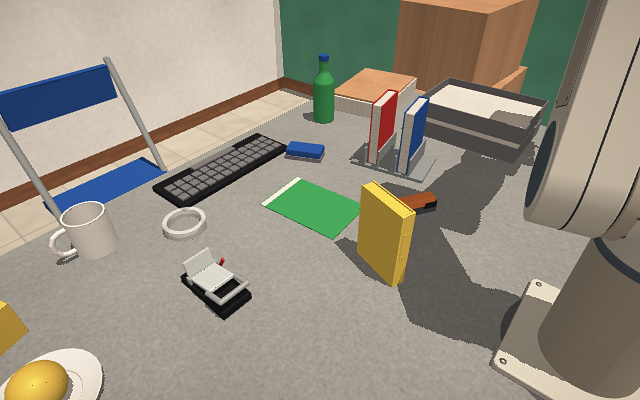

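Top view: mat at (323,197) with its stripe at the far end, stand at (209,202) with the ledge away from the robot. The blue binder is at (443,228), red at (440,190), yellow look-alike at (296,285). The side view agrees, with the stand's ledge upright at (197,262). Next I'll measure.

```bash
cat > h.py <<'E'
import numpy as np,cv2
from scipy.spatial.transform import Rotation as R
def cast(d,px,z):
    px=np.atleast_2d(px).astype(float);v=np.c_[px,np.ones(len(px))]@np.linalg.inv(d['mtx']).T@d['T'][:3,:3].T
    c=d['T'][:3,3];return c+v*((z-c[2])/v[:,2:3])
def proj(d,P):
    p=(np.atleast_2d(P)-d['T'][:3,3])@d['T'][:3,:3]@d['mtx'].T;return p[:,:2]/p[:,2:]
def biggest(m,box):
    k=np.zeros(m.shape,np.uint8);x0,y0,x1,y1=box;k[y0:y1,x0:x1]=m[y0:y1,x0:x1]
    c,_=cv2.findContours(k,cv2.RETR_EXTERNAL,cv2.CHAIN_APPROX_NONE);return max(c,key=cv2.contourArea)[:,0]
def rect(d,c,z):
    P=cast(d,c,z)[:,:2];(cx,cy),(w,h),a=cv2.minAreaRect((P*1000).astype(np.float32))
    if w<h:w,h,a=h,w,a+90
    a=(a+90)%180-90
    return dict(c=[round(cx,1),round(cy,1)],wh=[round(w,1),round(h,1)],long_deg=round(a,1))
E
python3 - <<'E'
from h import *
t=dict(np.load('top0.npz'));s=dict(np.load('side0.npz'))
for n,d in(('top',t),('side',s)):
    I=d['image'].astype(int);r,g,b=I[...,0],I[...,1],I[...,2]
    hsv=cv2.cvtColor(d['image'],cv2.COLOR_RGB2HSV);H,S,V=[hsv[...,i] for i in range(3)]
    gm=(H>50)&(H<75)&(S>120)
    print(n,'mat green',rect(d,biggest(gm,(255,140,365,245)),.002))
    bx=(180,165,240,235) if n=='top' else (170,240,260,325)
    c=biggest(V<45,bx);print('base z18',rect(d,c,.018),'z0',rect(d,c,0))
    if n=='top':
        wm=(V>170)&(S<60);print('stripe',rect(d,biggest(wm,(290,150,355,170)),.002))
        for nm,m,bx2,z in(('bluetop',(V>150)|((S>120)&(H>105)),(405,212,485,250),.178),('redtop',(V>120),(405,175,480,210),.178),('yellow',(H>20)&(H<35)&(S>120),(270,250,320,320),.17),('stapler',(S>120)&(H<20),(335,240,400,290),.03)):
            try:print(nm,rect(d,biggest(m,bx2),z))
            except Exception as e:print(nm,e)
a=t['image'][165:240,175:245];b=s['image'][240:325,170:260];c=t['image'][165:255,395:490]
f=lambda x:cv2.resize(x,(0,0),fx=390/x.shape[1],fy=390/x.shape[1],interpolation=cv2.INTER_CUBIC)
L=np.zeros((600,800,3),np.uint8)
for k,x in enumerate((a,b)):
    y=f(x);L[:min(600,y.shape[0]),k*400:k*400+390]=y[:600]
y=cv2.resize(c,(190,180));L[420:600,:190]=y
print(a.shape,b.shape);cv2.imwrite('pics/c1.png',L[...,::-1])
E
```

```text
top mat green {'c': [565.8, -26.0], 'wh': [188.6, 136.1], 'long_deg': 3.3}
base z18 {'c': [510.1, 288.2], 'wh': [42.5, 21.5], 'long_deg': -89.8} z0 {'c': [511.3, 293.1], 'wh': [43.3, 21.8], 'long_deg': -89.8}
stripe {'c': [670.2, -19.3], 'wh': [136.8, 11.8], 'long_deg': -86.6}
bluetop {'c': [482.2, -313.7], 'wh': [102.1, 20.1], 'long_deg': -80.5}
redtop {'c': [568.1, -311.2], 'wh': [117.5, 31.6], 'long_deg': -80.8}
yellow {'c': [352.4, 39.8], 'wh': [116.8, 31.9], 'long_deg': -18.1}
stapler {'c': [388.8, -141.7], 'wh': [128.9, 30.7], 'long_deg': 57.2}
side mat green {'c': [565.5, -24.8], 'wh': [192.2, 139.6], 'long_deg': 3.2}
base z18 {'c': [546.9, 282.6], 'wh': [137.8, 67.1], 'long_deg': -2.7} z0 {'c': [561.1, 275.0], 'wh': [142.3, 69.3], 'long_deg': -2.7}
(75, 70, 3) (85, 90, 3)
```

View pics/c1.png

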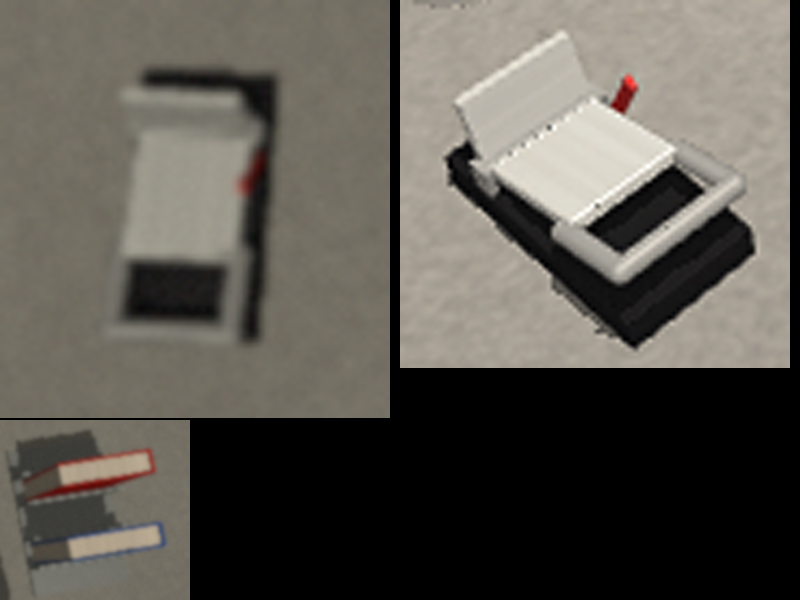

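Crops: the stand is folded flat with its ledge upright at the far end, the red guide on the robot's right side and the loop toward the robot. I'll turn its corners into positions.

```bash
python3 - <<'E'
from h import *
t=dict(np.load('top0.npz'));s=dict(np.load('side0.npz'))
ct=lambda a:np.array(a)/(390/70)+[175,165]-.4
cs=lambda a:(np.array(a)-[400,0])/(390/90)+[170,240]-.4
np.set_printoptions(precision=1,suppress=True)
T=1000*cast(t,ct([[144,72],[276,76],[258,342]]),.018);print('top farL farR nearR',T[:,:2])
print('bar ends top z.026',1000*cast(t,ct([[108,330],[243,338]]),.024)[:,:2])
S=1000*cast(s,cs([[632,322],[752,232]]),.018);print('side nearL nearR z18',S[:,:2])
S0=1000*cast(s,cs([[635,348],[755,252]]),.0);print('side nearL nearR z0',S0[:,:2])
print('lens',np.linalg.norm(T[0]-T[1]),np.linalg.norm(T[1]-T[2]))
e=T[1]-T[2];print('yaw long',np.degrees(np.arctan2(e[1],e[0])))
# red guide, dims; blue binder cross check in side: top-face corners
hsv=cv2.cvtColor(s['image'],cv2.COLOR_RGB2HSV)
m=(hsv[...,0]>105)&(hsv[...,0]<130)&(hsv[...,1]>120)
c=biggest(m,(390,90,440,180));print(cv2.approxPolyDP(c,2,True)[:,0].tolist())
print('proj top corners guess', proj(s,[[.482-.014,-.314,.178]]),proj(t,[[.482,-.314,.178]]))
m=m*255;cv2.imwrite('pics/bl.png',cv2.resize(s['image'][85:185,360:440],(640,800))[:600,:,::-1])
E
```

```text
top farL farR nearR [[617.2 307.1]
 [615.6 243. ]
 [486.2 247.5]]
bar ends top z.026 [[491.4 317.6]
 [487.8 253.3]]
side nearL nearR z18 [[489.1 311.9]
 [484.6 252.5]]
side nearL nearR z0 [[491.  312.4]
 [488.2 250.3]]
lens 64.14590506082736 129.44952186421202
yaw long -2.0029452825157645
[[428, 97], [419, 96], [404, 113], [396, 171], [404, 114], [419, 96], [428, 99], [414, 117], [406, 174], [408, 160], [421, 142]]
proj top corners guess [[421.7 105.6]] [[452.1 225.6]]
```

View pics/bl.png

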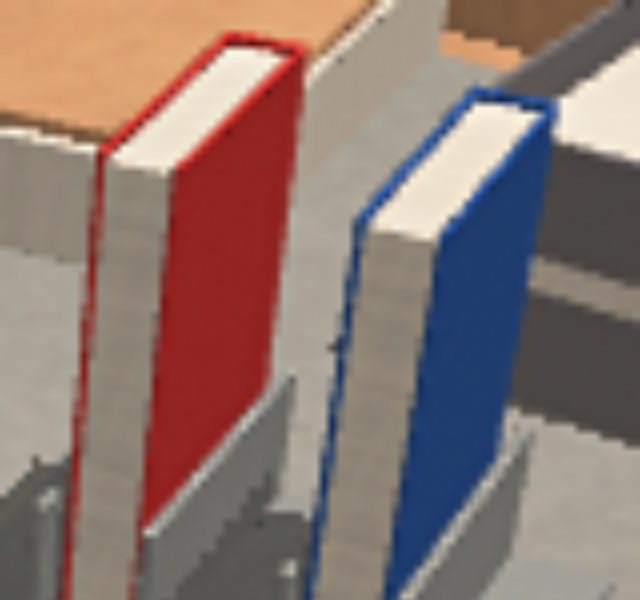

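Side crop: the blue binder's top face has corners at about (419,96), (429,98), (414,114) and (405,112), and it stands upright. I'll cast these, then move.

```bash
python3 - <<'E'
from h import *
np.set_printoptions(precision=1,suppress=True)
t=dict(np.load('top0.npz'));s=dict(np.load('side0.npz'))
p=np.array([[475,88],[555,103],[437,237],[360,220]])/8+[360,85]-.5
C=1000*cast(s,p,.178)[:,:2];print(C,C.mean(0));print(rect(s,p,.178))
I=cv2.cvtColor(t['image'],cv2.COLOR_RGB2HSV)
m=((I[...,2]>110)&(I[...,1]<80))|((I[...,0]>100)&(I[...,0]<130)&(I[...,1]>70));c=biggest(m,(405,205,485,245));print(rect(t,c,.178),cv2.boundingRect(c))
E
```

```text
[[ 501.6 -364.4]
 [ 476.5 -369.1]
 [ 460.  -260.7]
 [ 482.9 -257.1]] [ 480.3 -312.8]
{'c': [480.6, -313.0], 'wh': [109.6, 25.5], 'long_deg': -81.1}
{'c': [484.8, -304.3], 'wh': [170.6, 88.7], 'long_deg': -89.8} (411, 205, 74, 40)
```

>>> jog_arm(plan=[1, 0, 0, -0.12, 0, 0, 0, 1, 0, 0, 0, 0, 0, 0], force=40)

```text
t: 0.3
tcp_pos: [0.1546, -0.6085, 0.2846]
ee_rot: [3.133, 0.0, 0.249]
force: [0.0, -0.6, 0.5]
grip_width: 0.085
```

```bash
cat >> h.py <<'E'
def plan(p1,rpy1,n,p0=None,rpy0=None,arc=None):
    """rows from the present pose (or p0) to p1; mm shifts, prints scaled rows"""
    from station import arm
    o=arm.get_obs();p0=o['tcp_pos'] if p0 is None else p0;rpy0=o['ee_rot'] if rpy0 is None else rpy0
    A=R.from_euler('xyz',rpy0);rv=(A.inv()*R.from_euler('xyz',rpy1)).as_rotvec();p0=np.array(p0);p1=np.array(p1)
    print('from',np.round(p0,4),np.round(rpy0,3),'t',round(float(o['t']),2),'F',np.round(o['force'],1))
    for i in range(n):
        q=A*R.from_rotvec(rv*i/n)
        print(np.round(np.r_[q.inv().apply((p1-p0)/n)/.4,rv/n/(np.pi/4)],4).tolist())
E
python3 -c "
from h import *
plan([.534,.279,.285],[3.1416,0,-.047],20)"
```

```text
from [ 0.1546 -0.6085  0.2846] [3.133 0.    0.249] t 0.3 F [ 0.  -0.6  0.5]
[0.0733, -0.0958, -0.0009, 0.0005, -0.0001, 0.0188]
[0.0719, -0.0969, -0.0008, 0.0005, -0.0001, 0.0188]
[0.0704, -0.098, -0.0008, 0.0005, -0.0001, 0.0188]
[0.069, -0.099, -0.0008, 0.0005, -0.0001, 0.0188]
[0.0675, -0.1, -0.0007, 0.0005, -0.0001, 0.0188]
[0.066, -0.101, -0.0007, 0.0005, -0.0001, 0.0188]
[0.0645, -0.102, -0.0006, 0.0005, -0.0001, 0.0188]
[0.063, -0.1029, -0.0006, 0.0005, -0.0001, 0.0188]
[0.0615, -0.1038, -0.0006, 0.0005, -0.0001, 0.0188]
[0.0599, -0.1047, -0.0005, 0.0005, -0.0001, 0.0188]
[0.0584, -0.1056, -0.0005, 0.0005, -0.0001, 0.0188]
[0.0568, -0.1064, -0.0004, 0.0005, -0.0001, 0.0188]
[0.0552, -0.1073, -0.0004, 0.0005, -0.0001, 0.0188]
[0.0536, -0.1081, -0.0004, 0.0005, -0.0001, 0.0188]
[0.052, -0.1089, -0.0003, 0.0005, -0.0001, 0.0188]
[0.0504, -0.1096, -0.0003, 0.0005, -0.0001, 0.0188]
[0.0488, -0.1104, -0.0002, 0.0005, -0.0001, 0.0188]
[0.0471, -0.1111, -0.0002, 0.0005, -0.0001, 0.0188]
[0.0455, -0.1117, -0.0001, 0.0005, -0.0001, 0.0188]
[0.0438, -0.1124, -0.0001, 0.0005, -0.0001, 0.0188]
```

>>> jog_arm(plan=[1, 0.073, -0.096, 0, 0, 0, 0.075, 1, 0.068, -0.1, 0, 0, 0, 0.075, 1, 0.062, -0.104, 0, 0, 0, 0.075, 1, 0.056, -0.107, 0, 0, 0, 0.075, 1, 0.05, -0.11, 0, 0, 0, 0.075])

```text
t: 0.8
tcp_pos: [0.25, -0.382, 0.2791]
ee_rot: [3.142, -0.0, -0.049]
force: [1.2, -0.4, -0.1]
grip_width: 0.0853
```

>>> jog_arm(plan=[1, 0.043, -0.113, 0, 0, 0, 0, 1, 0.043, -0.113, 0, 0, 0, 0, 1, 0.043, -0.113, 0, 0, 0, 0, 1, 0.043, -0.113, 0, 0, 0, 0, 1, 0.043, -0.113, 0, 0, 0, 0])

```text
t: 1.3
tcp_pos: [0.3463, -0.1603, 0.2794]
ee_rot: [3.141, -0.001, -0.046]
force: [0.7, -0.5, -0.7]
grip_width: 0.0853
```

>>> jog_arm(plan=[1, 0.043, -0.113, 0, 0, 0, 0, 1, 0.043, -0.113, 0, 0, 0, 0, 1, 0.043, -0.113, 0, 0, 0, 0, 1, 0.043, -0.113, 0, 0, 0, 0, 1, 0.043, -0.113, 0, 0, 0, 0])

```text
t: 1.8
tcp_pos: [0.4426, 0.0619, 0.2794]
ee_rot: [3.142, -0.001, -0.045]
force: [1.0, -0.4, 1.2]
grip_width: 0.0853
```

>>> jog_arm(plan=[1, 0.043, -0.113, 0, 0, 0, 0, 1, 0.043, -0.113, 0, 0, 0, 0, 1, 0.043, -0.113, 0, 0, 0, 0, 1, 0.043, -0.113, 0, 0, 0, 0, 1, 0, 0, 0, 0, 0, 0])

```text
t: 2.3
tcp_pos: [0.521, 0.242, 0.2789]
ee_rot: [-3.14, -0.002, -0.042]
force: [0.0, 0.5, 0.3]
grip_width: 0.0856
```

```bash
python3 -c "
from h import *
plan([.534,.279,.05],[3.1416,0,-.047],6)"
```

```text
from [0.521  0.242  0.2789] [-3.14e+00 -2.00e-03 -4.20e-02] t 2.3 F [0.  0.5 0.3]
[0.0046, -0.0154, 0.0954, -0.0004, -0.0003, 0.0011]
[0.0046, -0.0155, 0.0954, -0.0004, -0.0003, 0.0011]
[0.0046, -0.0155, 0.0954, -0.0004, -0.0003, 0.0011]
[0.0046, -0.0155, 0.0954, -0.0004, -0.0003, 0.0011]
[0.0046, -0.0156, 0.0954, -0.0004, -0.0003, 0.0011]
[0.0047, -0.0156, 0.0954, -0.0004, -0.0003, 0.0011]
```

>>> jog_arm(plan=[1, 0.014, -0.046, 0.09, 0, 0, 0.005, 1, 0.014, -0.047, 0.1, 0, 0, 0, 1, 0, 0, 0.12, 0, 0, 0, 1, 0, 0, 0.12, 0, 0, 0, 1, 0, 0, 0.08, 0, 0, 0])

```text
t: 2.8
tcp_pos: [0.5303, 0.2726, 0.072]
ee_rot: [3.14, 0.003, -0.05]
force: [-0.1, -0.3, -0.6]
grip_width: 0.0852
```

>>> jog_arm(plan=[1, 0, 0, 0, 0, 0, 0])

```text
t: 2.9
tcp_pos: [0.5286, 0.2717, 0.0707]
ee_rot: [3.137, 0.008, -0.05]
force: [-0.1, -0.5, 1.3]
grip_width: 0.0853
```

```bash
python3 - <<'E'
from h import *
from station import arm
plan([.534,.279,.004],[3.1416,0,-.047],3)
a=arm.read_camera('side');b=arm.read_camera('top')
x=cv2.resize(a['image'][170:330,150:300],(560,597));y=cv2.resize(b['image'][150:250,180:240],(240,400))
L=np.zeros((597,800,3),np.uint8);L[:,:560]=x;L[:400,560:]=y
cv2.imwrite('pics/g1.png',L[...,::-1])
E
```

```text
from [0.5286 0.2717 0.0707] [ 3.137  0.008 -0.05 ] t 2.9 F [-0.1 -0.5  1.3]
[0.0047, -0.0066, 0.0555, 0.002, 0.0035, -0.0012]
[0.0045, -0.0065, 0.0555, 0.002, 0.0035, -0.0012]
[0.0044, -0.0064, 0.0555, 0.002, 0.0035, -0.0012]
```

View pics/g1.png

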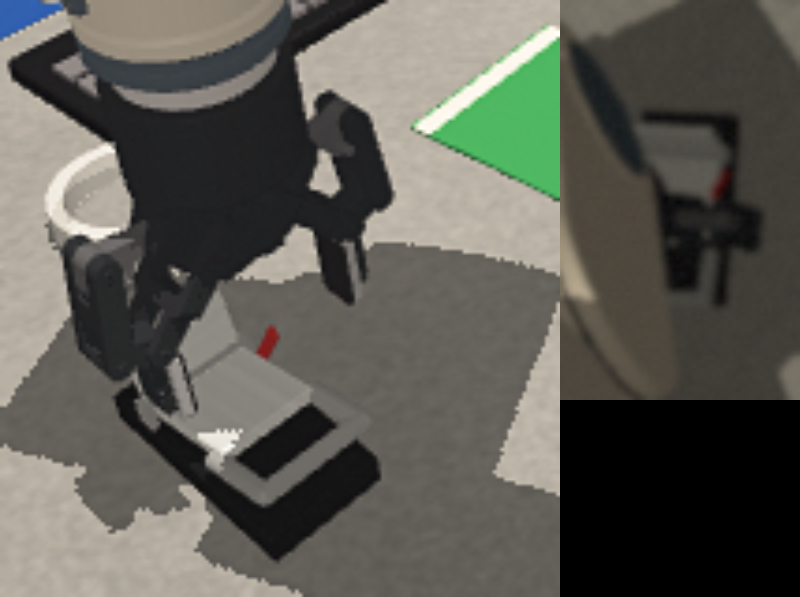

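The fingers straddle the base clear of the ledge and the guide. Going down.

>>> jog_arm(plan=[1, 0.014, -0.019, 0.05, 0, 0, 0, 1, 0, 0, 0.06, 0, 0, 0, 1, 0, 0, 0.055, 0, 0, 0, 1, 0, 0, 0, 0, 0, 0])

```text
t: 3.4
tcp_pos: [0.5382, 0.281, 0.0096]
ee_rot: [3.141, 0.0, -0.05]
force: [-0.4, -1.0, -1.2]
grip_width: 0.0854
```

>>> jog_arm(plan=[1, 0, 0, 0, 0, 0, 0])

```text
t: 3.5
tcp_pos: [0.5395, 0.2817, 0.0114]
ee_rot: [-3.14, -0.002, -0.05]
force: [0.6, -0.7, 1.2]
grip_width: 0.0854
```

>>> jog_arm(plan=[1, -0.008, 0, 0.015, 0, 0, 0, 1, 0, 0, 0.01, 0, 0, 0, 1, 0, 0, 0, 0, 0, 0])

```text
t: 3.8
tcp_pos: [0.5349, 0.2814, -0.0004]
ee_rot: [-3.141, -0.0, -0.05]
force: [-0.2, 0.1, 0.9]
grip_width: 0.0855
```

```bash
python3 - <<'E'
from station import arm
import numpy as np
for i in range(6):
    o=arm.get_obs();print(np.round(o['tcp_pos'],4),np.round(o['force'],1)); arm.read_camera('top')
E
```

```text
[ 5.349e-01  2.814e-01 -4.000e-04] [-0.2  0.1  0.9]
[ 5.350e-01  2.814e-01 -4.000e-04] [-0.8  0.1 -0.3]
[ 5.351e-01  2.815e-01 -4.000e-04] [-0.3  0.5 -0.6]
[ 5.351e-01  2.815e-01 -4.000e-04] [-0.1 -0.4  0.5]
[ 5.351e-01  2.814e-01 -5.000e-04] [-0.  -0.3 -0.5]
[ 5.351e-01  2.814e-01 -5.000e-04] [0.5 0.1 0.4]
```

>>> jog_arm(plan=[1, 0, 0.005, 0.008, 0, 0, 0, 0.5, 0, 0, 0, 0, 0, 0, 0.5, 0, 0, 0, 0, 0, 0, 0.5, 0, 0, 0, 0, 0, 0, 0.5, 0, 0, 0, 0, 0, 0], force=60)

```text
t: 4.6
tcp_pos: [0.5346, 0.2793, -0.0039]
ee_rot: [3.141, 0.0, -0.05]
force: [-1.8, -0.8, -0.2]
grip_width: 0.0637
```

>>> jog_arm(plan=[0.5, 0, 0, 0, 0, 0, 0, 0.5, 0, 0, -0.02, 0, 0, 0, 0.5, 0, 0, -0.04, 0, 0, 0, 0.5, 0, 0, -0.06, 0, 0, 0, 0.5, 0, 0, 0, 0, 0, 0])

```text
t: 5.1
tcp_pos: [0.537, 0.2804, 0.0475]
ee_rot: [-3.139, -0.005, -0.05]
force: [1.2, -0.1, -7.8]
grip_width: 0.0631
```

```bash
python3 - <<'E'
from h import *
from station import arm
a=arm.read_camera('side');o=arm.get_obs();print(o['tcp_pos'],o['force'],o['grip_width'])
cv2.imwrite('pics/g2.png',cv2.resize(a['image'][170:330,150:300],(560,597))[...,::-1])
E
```

```text
[0.53620528 0.27997479 0.04603856] [ 0.74784155 -0.15729118 -7.74792872] 0.06336839077480322
```

View pics/g2.png

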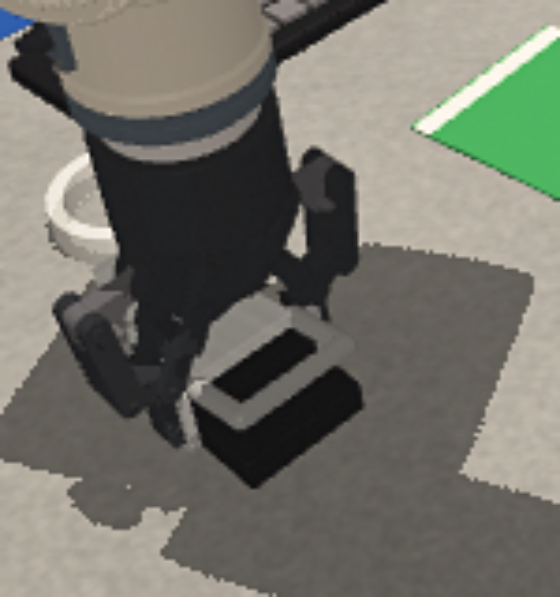

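The stand is lifted, level, with its full 7.8 N on the wrist. Carry it to the mat.

```bash
python3 -c "
from h import *
plan([.5552,-.0262,.046],[3.1416,0,.059],8)"
```

```text
from [0.5362 0.28   0.046 ] [-3.14e+00 -3.00e-03 -5.00e-02] t 5.15 F [ 0.7 -0.2 -7.7]
[0.0107, 0.0953, -0.0001, -0.0003, -0.0006, -0.0173]
[0.0094, 0.0954, -0.0001, -0.0003, -0.0006, -0.0173]
[0.0081, 0.0955, -0.0001, -0.0003, -0.0006, -0.0173]
[0.0068, 0.0956, -0.0001, -0.0003, -0.0006, -0.0173]
[0.0055, 0.0957, -0.0001, -0.0003, -0.0006, -0.0173]
[0.0042, 0.0958, -0.0, -0.0003, -0.0006, -0.0173]
[0.0029, 0.0958, -0.0, -0.0003, -0.0006, -0.0173]
[0.0016, 0.0959, -0.0, -0.0003, -0.0006, -0.0173]
```

>>> jog_arm(plan=[0.5, 0.006, 0.05, 0, 0, 0, -0.01, 0.5, 0.01, 0.08, 0, 0, 0, -0.02, 0.5, 0.009, 0.096, 0, 0, 0, -0.02, 0.5, 0.007, 0.096, 0, 0, 0, -0.02, 0.5, 0.006, 0.096, 0, 0, 0, -0.02])

```text
t: 5.65
tcp_pos: [0.5457, 0.1104, 0.0433]
ee_rot: [3.141, 0.002, 0.022]
force: [1.5, 0.2, -8.4]
grip_width: 0.0631
```

>>> jog_arm(plan=[0.5, 0.004, 0.096, 0, 0, 0, -0.02, 0.5, 0.003, 0.096, 0, 0, 0, -0.019, 0.5, 0.002, 0.08, 0, 0, 0, -0.01, 0.5, 0, 0.06, 0, 0, 0, 0, 0.5, 0, 0.017, 0, 0, 0, 0])

```text
t: 6.15
tcp_pos: [0.5553, -0.0299, 0.0434]
ee_rot: [3.141, 0.001, 0.057]
force: [0.1, 1.0, -7.1]
grip_width: 0.0635
```

>>> jog_arm(plan=[0.5, 0, 0, 0, 0, 0, 0, 0.5, 0, 0, 0, 0, 0, 0])

```text
t: 6.35
tcp_pos: [0.5554, -0.0269, 0.0437]
ee_rot: [-3.141, 0.001, 0.06]
force: [0.4, 1.1, -7.9]
grip_width: 0.0633
```

```bash
python3 -c "
from h import *
plan([.5552,-.0262,.001],[3.1416,0,.059],1)"
```

```text
from [ 0.5554 -0.0269  0.0437] [-3.141e+00  1.000e-03  6.000e-02] t 6.35 F [ 0.4  1.1 -7.9]
[-0.0002, -0.0017, 0.1067, -0.0004, 0.0012, 0.0007]
```

>>> jog_arm(plan=[0.5, 0, 0, 0.04, 0, 0, 0, 0.5, 0, 0, 0.04, 0, 0, 0, 0.5, 0, 0, 0.022, 0, 0, 0, 0.5, 0, 0, 0.006, 0, 0, 0, 0.5, 0, 0, 0.002, 0, 0, 0])

```text
t: 6.85
tcp_pos: [0.5553, -0.0272, -0.0008]
ee_rot: [-3.141, 0.002, 0.06]
force: [-1.0, 0.2, -7.8]
grip_width: 0.0634
```

>>> jog_arm(plan=[0.5, 0, 0, 0.002, 0, 0, 0, 0.5, 0, 0, 0, 0, 0, 0])

```text
t: 7.05
tcp_pos: [0.5562, -0.0276, -0.0004]
ee_rot: [3.142, -0.001, 0.059]
force: [0.2, 0.0, -7.1]
grip_width: 0.0629
```

>>> jog_arm(plan=[0.5, 0, 0, 0.004, 0, 0, 0, 0.5, 0, 0, 0, 0, 0, 0])

```text
t: 7.25
tcp_pos: [0.5564, -0.0276, -0.0018]
ee_rot: [3.141, -0.001, 0.059]
force: [0.3, 0.4, -5.5]
grip_width: 0.0634
```

Contact has begun. Release gently and rise.

>>> jog_arm(plan=[0.5, 0, 0, 0.001, 0, 0, 0, 1, 0, 0, 0, 0, 0, 0, 1, 0, 0, 0, 0, 0, 0, 1, 0, 0, 0, 0, 0, 0, 1, 0, 0, 0, 0, 0, 0])

```text
t: 7.75
tcp_pos: [0.5561, -0.0275, -0.0024]
ee_rot: [3.142, -0.001, 0.06]
force: [0.1, -0.4, -0.6]
grip_width: 0.0854
```

>>> jog_arm(plan=[1, 0, 0, -0.05, 0, 0, 0, 1, 0, 0, -0.12, 0, 0, 0, 1, 0, 0, -0.12, 0, 0, 0, 1, -0.06, 0, -0.12, 0, 0, 0, 1, -0.06, 0, -0.1, 0, 0, 0])

```text
t: 8.25
tcp_pos: [0.5097, -0.0303, 0.2003]
ee_rot: [3.141, -0.002, 0.06]
force: [0.8, 0.3, 0.6]
grip_width: 0.0853
```

```bash
python3 - <<'E'
from h import *
from station import arm
plan([.46,-.0317,.2],[3.1416,0,.059-1.5708],8)
a=arm.read_camera('side');b=arm.read_camera('top')
np.savez('t1.npz',**b);np.savez('s1.npz',**a)
x=cv2.resize(a['image'][150:250,240:380],(560,400),interpolation=cv2.INTER_CUBIC);y=cv2.resize(b['image'][150:250,280:365],(340,400),interpolation=cv2.INTER_CUBIC)
L=np.zeros((400,900,3),np.uint8);L[:,:560]=x;L[:,560:]=y
cv2.imwrite('pics/p1.png',cv2.resize(L,(800,356))[...,::-1])
E
```

```text
from [ 0.5097 -0.0303  0.2003] [ 3.141e+00 -2.000e-03  6.000e-02] t 8.25 F [0.8 0.3 0.6]
[-0.0155, -0.0005, 0.0001, -0.0002, -0.0003, 0.2501]
[-0.0153, 0.0026, 0.0001, -0.0002, -0.0003, 0.2501]
[-0.0145, 0.0055, 0.0001, -0.0002, -0.0003, 0.2501]
[-0.0132, 0.0082, 0.0001, -0.0002, -0.0003, 0.2501]
[-0.0113, 0.0106, 0.0001, -0.0002, -0.0003, 0.2501]
[-0.009, 0.0127, 0.0001, -0.0002, -0.0003, 0.2501]
[-0.0064, 0.0142, 0.0001, -0.0002, -0.0003, 0.2501]
[-0.0035, 0.0151, 0.0001, -0.0002, -0.0003, 0.2501]
```

View pics/p1.png

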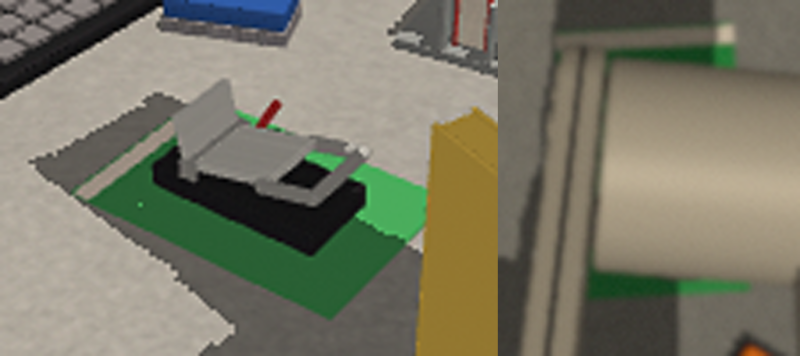

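The stand sits on the mat with its ledge toward the stripe. Corners in the crop: near-left bottom (313,256), near-right (365,210), bar ends about (315,198) and (364,152). I'll check those numbers and turn the gripper 90° for the bar.

```bash
python3 - <<'E'
from h import *
np.set_printoptions(precision=1,suppress=True)
s=dict(np.load('s1.npz'));f=lambda a:np.array(a)/3.556+[240,150]-.4
C=1000*cast(s,f([[313,256],[365,208]]),.002);print('near corners z2',C[:,:2],np.linalg.norm(C[0]-C[1]))
C=1000*cast(s,f([[312,218],[365,182]]),.020);print('near corners z20',C[:,:2])
for z in(.026,.032):print('bar',1000*cast(s,f([[317,198],[362,153]]),z)[:,:2])
d=np.array([np.cos(.06),np.sin(.06)]);n=np.array([-d[1],d[0]]);c=np.array([573.5,-26.5])
print('expect near L,R',c-65*d+32*n,c-65*d-32*n,'bar',c-65*d)
E
```

```text
near corners z2 [[507.6   0.6]
 [510.3 -58.2]] 58.915778703485245
near corners z20 [[517.8 -11.3]
 [513.5 -61.6]]
bar [[523.2 -23.1]
 [529.  -79.2]]
bar [[518.6 -17.2]
 [524.4 -72.6]]
expect near L,R [506.7   1.5] [510.5 -62.3] bar [508.6 -30.4]
```

>>> jog_arm(plan=[0.33, 0, 0, 0, 0, 0, -0.18, 0.33, 0, 0, 0, 0, 0, -0.18, 0.33, 0, 0, 0, 0, 0, -0.18, 0.33, 0, 0, 0, 0, 0, -0.18, 0.33, 0, 0, 0, 0, 0, -0.18])

```text
t: 8.85
tcp_pos: [0.5095, -0.0302, 0.1973]
ee_rot: [-3.141, 0.0, 0.772]
force: [-0.2, 0.7, 0.4]
grip_width: 0.0281
```

>>> jog_arm(plan=[0.33, 0, 0, 0, 0, 0, -0.18, 0.33, 0, 0, 0, 0, 0, -0.18, 0.33, 0, 0, 0, 0, 0, -0.18, 0.33, 0, 0, 0, 0, 0, -0.18, 0.33, 0, 0, 0, 0, 0, -0.18])

```text
t: 9.35
tcp_pos: [0.5095, -0.0303, 0.1973]
ee_rot: [-3.141, 0.0, 1.479]
force: [0.5, 0.2, 0.2]
grip_width: 0.0285
```

>>> jog_arm(plan=[0.33, 0, 0, 0, 0, 0, -0.18, 0.33, 0, 0, 0.05, 0, 0, -0.02, 0.33, 0, 0, 0.1, 0, 0, 0, 0.33, 0, 0, 0.05, 0, 0, 0, 0.33, 0, 0, 0, 0, 0, 0])

```text
t: 9.85
tcp_pos: [0.5073, -0.0301, 0.1149]
ee_rot: [-3.135, -0.001, 1.63]
force: [0.2, 0.5, 0.1]
grip_width: 0.0279
```

```bash
python3 -c "
from h import *
plan([.5086,-.0304,.06],[3.1416,0,1.631],2)"
```

```text
from [ 0.5073 -0.0301  0.1149] [-3.135e+00 -1.000e-03  1.630e+00] t 9.85 F [0.2 0.5 0.1]
[-0.0006, 0.0021, 0.0686, -0.004, -0.0006, -0.0005]
[-0.0005, 0.0019, 0.0686, -0.004, -0.0006, -0.0005]
```

The base corners agree to within 3–4 mm. The bar sits higher than folded flat, so the rest is partly raised. I'll solve for where the bar's middle crosses the stand's mid-plane, from a fresh side picture as well.

```bash
python3 - <<'E'
from h import *
np.set_printoptions(precision=4,suppress=True)
s=dict(np.load('s1.npz'));f=lambda a:np.array(a)/3.556+[240,150]-.4
d=np.array([np.cos(.06),np.sin(.06),0]);n=np.array([-d[1],d[0],0]);c=np.array([.5735,-.0265,.002]);hg=c+.035*d+[0,0,.026]
for u in([340,176],[337,172],[343,178]):
    a,b=cast(s,f([u]),0)[0],cast(s,f([u]),.1)[0];k=(c-a)@n/((b-a)@n);P=a+k*(b-a);r=P-hg
    print(P,'r',np.linalg.norm(r),'ang',np.degrees(np.arctan2(r[2],-r@d)))
from station import arm
a=arm.read_camera('side');np.savez('s2.npz',**a)
cv2.imwrite('pics/b1.png',cv2.resize(a['image'][110:235,250:400],(720,600),interpolation=cv2.INTER_CUBIC)[...,::-1])
E
```

```text
[ 0.5108 -0.0303  0.0453] r 0.09936941837681382 ang 10.032132973895694
[ 0.5131 -0.0301  0.0474] r 0.09751518860186195 ang 11.502064384405097
[ 0.5085 -0.0304  0.0447] r 0.10149502876236886 ang 9.492364645808236
```

View pics/b1.png

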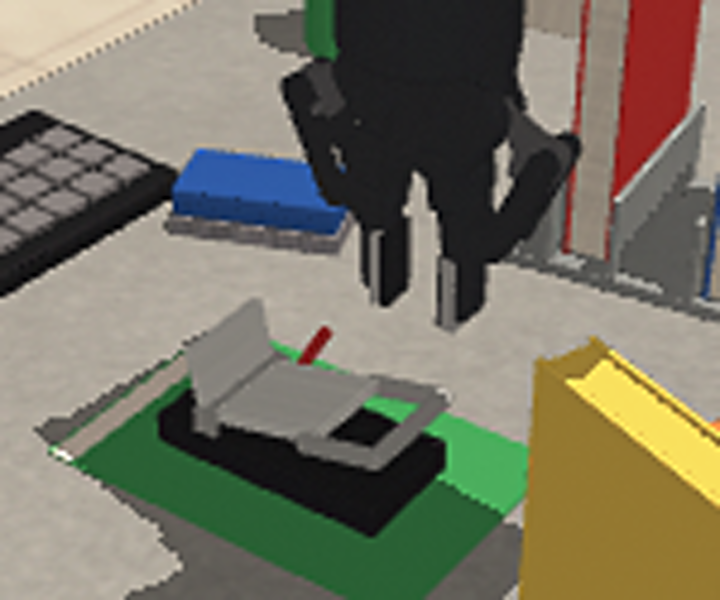

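Picture: the open fingers hang above the loop and are square to the bar. The bar's middle solves to (0.5105, -0.030, 0.046), radius 100 mm, so the rest is at about 11°. Lower astride the bar.

>>> jog_arm(plan=[0.33, 0, 0.008, 0.05, 0, 0, 0, 0.33, 0, 0, 0.07, 0, 0, 0, 0.33, 0, 0, 0.04, 0, 0, 0, 0.33, 0, 0, 0, 0, 0, 0, 0.33, 0, 0, 0, 0, 0, 0])

```text
t: 10.4
tcp_pos: [0.5136, -0.0301, 0.055]
ee_rot: [3.14, 0.0, 1.63]
force: [-0.5, 0.0, 0.0]
grip_width: 0.0285
```

```bash
python3 - <<'E'
from h import *
plan([.5105,-.0303,.037],[3.1416,0,1.631],1)
from station import arm
a=arm.read_camera('side');np.savez('s2.npz',**a)
cv2.imwrite('pics/b2.png',cv2.resize(a['image'][140:235,280:394],(720,600),interpolation=cv2.INTER_CUBIC)[...,::-1])
E
```

```text
from [ 0.5136 -0.0301  0.055 ] [3.14 0.   1.63] t 10.4 F [-0.5  0.   0. ]
[0.0001, -0.0079, 0.0451, 0.0016, 0.0002, -0.0009]
```

View pics/b2.png

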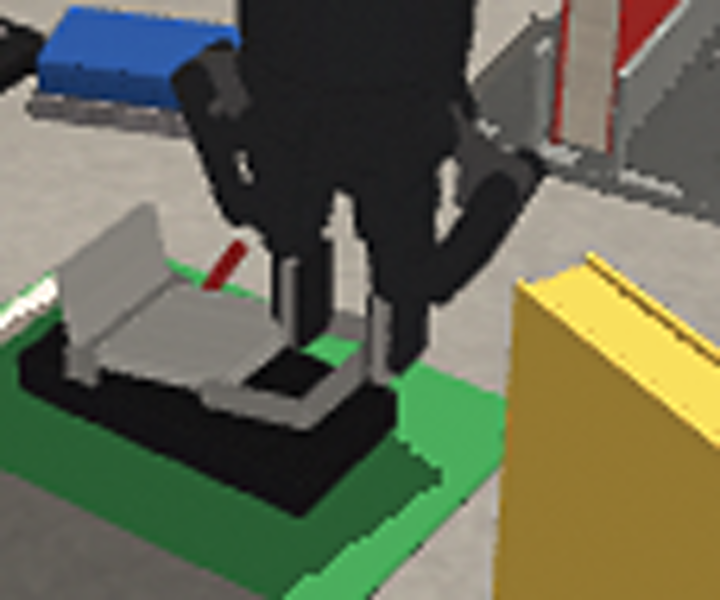

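The fingers stand astride the bar, the far one in the window and the near one outside. Correct by 3 mm, go down, pinch lightly.

>>> jog_arm(plan=[0.33, 0, -0.008, 0.02, 0, 0, 0, 0.33, 0, 0, 0.025, 0, 0, 0, 0.33, 0, 0, 0, 0, 0, 0, 0.33, 0, 0, 0, 0, 0, 0], force=20)

```text
t: 10.85
tcp_pos: [0.5093, -0.0303, 0.0358]
ee_rot: [-3.141, -0.0, 1.63]
force: [0.2, 0.1, -0.6]
grip_width: 0.0283
```

>>> jog_arm(plan=[0.05, 0, 0, 0, 0, 0, 0, 0.05, 0, 0, 0, 0, 0, 0, 0.05, 0, 0, 0, 0, 0, 0, 0.05, 0, 0, 0, 0, 0, 0, 0.05, 0, 0, 0, 0, 0, 0])

```text
t: 11.35
tcp_pos: [0.5103, -0.0303, 0.0363]
ee_rot: [3.14, 0.0, 1.63]
force: [3.5, 0.9, -0.5]
grip_width: 0.0091
```

```bash
python3 - <<'E'
from h import *
from station import arm
o=arm.get_obs();p=o['tcp_pos'];print(p,o['force'],o['grip_width'])
d=np.array([np.cos(.06),np.sin(.06)])
# bar centre in hinge plane: forward r from hinge along -d
hx=.035+.0;c=np.array([.5735,-.0265]);h=c+.035*d
r=-(p[:2]-h)@d;zb=.028+np.sqrt(.1**2-r*r);print('r',r,'bar z',zb,'bar above tcp',zb-p[2])
b0=np.arctan2(zb-.028,r);print('bar ang',np.degrees(b0))
b1=np.radians(60-1.15+0.3);N=12
P=[(0.1*np.cos(b),.1*np.sin(b)) for b in np.linspace(b0,b1,N+1)]
for i in range(N):
    print(i,'ty',round(-(P[i+1][0]-P[i][0])/.4,4),'tz',round(-(P[i+1][1]-P[i][1])/.4,4))
print('end TCP dx',P[0][0]-P[-1][0],'dz',P[-1][1]-P[0][1])
E
```

```text
[ 0.51028416 -0.03029938  0.03629069] [ 3.53353945  0.88301101 -0.51026264] 0.009056850611617541
r 0.09832990845205539 bar z 0.04619970065167031 bar above tcp 0.009909007223734945
bar ang 10.486101443830435
0 ty 0.0038 tz -0.0173
1 ty 0.005 tz -0.017
2 ty 0.0062 tz -0.0166
3 ty 0.0074 tz -0.0161
4 ty 0.0085 tz -0.0155
5 ty 0.0096 tz -0.0149
6 ty 0.0106 tz -0.0142
7 ty 0.0116 tz -0.0134
8 ty 0.0125 tz -0.0125
9 ty 0.0134 tz -0.0116
10 ty 0.0141 tz -0.0106
11 ty 0.0149 tz -0.0096
end TCP dx 0.047050683079937886 dz 0.06765157217078457
```

>>> jog_arm(plan=[0.05, 0, 0.004, -0.017, 0, 0, 0, 0.05, 0, 0.005, -0.017, 0, 0, 0, 0.05, 0, 0.006, -0.017, 0, 0, 0, 0.05, 0, 0.007, -0.016, 0, 0, 0, 0.05, 0, 0.009, -0.016, 0, 0, 0])

```text
t: 11.85
tcp_pos: [0.5209, -0.0295, 0.0696]
ee_rot: [-3.139, -0.0, 1.63]
force: [-3.2, -0.0, -3.4]
grip_width: 0.0088
```

>>> jog_arm(plan=[0.05, 0, 0.01, -0.015, 0, 0, 0, 0.05, 0, 0.011, -0.014, 0, 0, 0, 0.05, 0, 0.012, -0.013, 0, 0, 0, 0.05, 0, 0.012, -0.013, 0, 0, 0, 0.05, 0, 0.013, -0.012, 0, 0, 0])

```text
t: 12.35
tcp_pos: [0.5454, -0.0281, 0.0965]
ee_rot: [-3.141, -0.0, 1.63]
force: [-3.5, 0.2, -1.3]
grip_width: 0.0089
```

>>> jog_arm(plan=[0.05, 0, 0.014, -0.01, 0, 0, 0, 0.05, 0, 0.015, -0.009, 0, 0, 0, 0.05, 0, 0, 0, 0, 0, 0, 0.05, 0, 0, 0, 0, 0, 0])

```text
t: 12.75
tcp_pos: [0.5582, -0.0275, 0.1046]
ee_rot: [3.138, 0.0, 1.63]
force: [-3.1, 0.1, 5.4]
grip_width: 0.0087
```

```bash
python3 - <<'E'
from h import *
from station import arm
o=arm.get_obs();p=o['tcp_pos'];print(p,o['force'],o['grip_width'])
d=np.array([np.cos(.06),np.sin(.06)]);h=np.array([.5735,-.0265])+.035*d
r=-(p[:2]-h)@d;zz=p[2]+.0099-.028;print('bar r,z',r,zz,'R',np.hypot(r,zz),'rest deg',np.degrees(np.arctan2(zz,r))+1.15)
a=arm.read_camera('side');np.savez('s3.npz',**a)
cv2.imwrite('pics/b3.png',cv2.resize(a['image'][110:235,270:390],(576,600),interpolation=cv2.INTER_CUBIC)[...,::-1])
E
```

```text
[ 0.55824968 -0.02745898  0.10456488] [-3.13374932  0.13780924  5.38406258] 0.008713590049777642
bar r,z 0.050280381199244197 0.0864648786155811 R 0.10002145753561324 rest deg 60.97147679650752
```

View pics/b3.png

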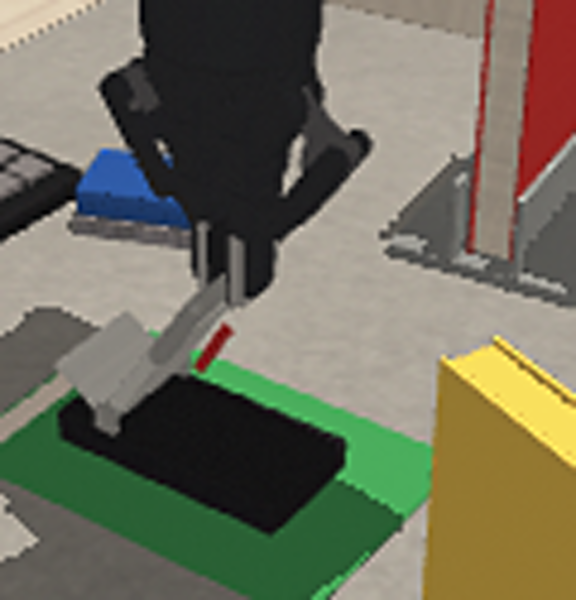

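Picture: bar pinched and rest raised. In the image the guide slopes about 53° and the loop side looks shallower, so I'll compare those slopes with the projected 60° lines.

```bash
python3 - <<'E'
from h import *
np.set_printoptions(precision=1,suppress=True)
s=dict(np.load('s3.npz'))
d=np.array([np.cos(.06),np.sin(.06),0]);n=np.array([-d[1],d[0],0]);c=np.array([.5735,-.0265,.002]);h=c+.035*d+[0,0,.026]
f=lambda P:(proj(s,P)-[270,110]+.4)*4.8
for a in(50,55,60,65):
    u=-d*np.cos(np.radians(a))+np.array([0,0,np.sin(np.radians(a))]);z=np.array([0,0,1]);fr=d*np.sin(np.radians(a))+z*np.cos(np.radians(a))
    E=f([h+27*n/1000+.01*u,h+.027*n+.065*u,h+.1*u-.002*fr, h+.1*u-.002*fr+.025*n,h+.004*fr+.032*fr+.027*n,h+.004*fr+.032*fr-.027*n])
    v=E[1]-E[0];print(a,'edge',E[:2].ravel(),'slope',np.degrees(np.arctan2(-v[1],v[0])),'bar',E[2],'barL',E[3],'ledge top',E[4:].ravel())
u=-d*np.cos(np.radians(60))+np.array([0,0,np.sin(np.radians(60))])
G=f([c-.0+.030*d-.03*n+.02*np.array([0,0,1]),c+.03*d-.03*n+.02*np.array([0,0,1])+.036*u]);print('guide 60',G.ravel(),np.degrees(np.arctan2(-(G[1]-G[0])[1],(G[1]-G[0])[0])))
E
```

```text
50 edge [124.2 406.5 181.1 359.7] slope 39.438409652127014 bar [258.2 303. ] barL [225.8 328.9] ledge top [ 67.5 356.6 136.3 305.2]
55 edge [123.  405.2 173.  350.3] slope 47.65133579855851 bar [245.9 288.1] barL [213.2 313.7] ledge top [ 64.7 359.4 133.5 308.1]
60 edge [121.8 403.9 164.5 341.4] slope 55.6399380742642 bar [232.7 274. ] barL [199.8 299.4] ledge top [ 62.4 362.7 131.1 311.4]
65 edge [120.5 402.6 155.5 333. ] slope 63.236274562771335 bar [218.8 261. ] barL [185.7 286. ] ledge top [ 60.5 366.4 129.1 315. ]
guide 60 [193.3 371.3 221.5 332.1] 54.18024078681913
```

Kinematics give R = 100.0 mm at 61°, and the ledge corners match 60–65°. Release and rise.

>>> jog_arm(plan=[0.33, 0, 0, 0, 0, 0, 0, 0.33, 0, 0, 0, 0, 0, 0, 0.33, 0, 0, 0, 0, 0, 0, 0.33, 0, 0, 0, 0, 0, 0, 0.33, 0, 0, -0.05, 0, 0, 0])

```text
t: 13.3
tcp_pos: [0.555, -0.0274, 0.1217]
ee_rot: [-3.137, -0.001, 1.63]
force: [0.5, -0.3, 0.5]
grip_width: 0.0284
```

>>> jog_arm(plan=[0.6, 0, 0, -0.1, 0, 0, 0, 0.6, 0, 0, -0.12, 0, 0, 0, 0.6, 0, 0, -0.12, 0, 0, 0, 0.6, 0, 0, -0.12, 0, 0, 0, 0.6, -0.06, 0, -0.12, 0, 0, 0])

```text
t: 13.8
tcp_pos: [0.5579, -0.0484, 0.3548]
ee_rot: [3.14, -0.001, 1.633]
force: [0.8, 0.1, 0.4]
grip_width: 0.0513
```

>>> jog_arm(plan=[0.6, -0.12, 0, 0, 0, 0, 0, 0.6, -0.12, 0, 0, 0, 0, 0, 0.6, -0.12, 0, 0, 0, 0, 0, 0.6, -0.12, 0, 0, 0, 0, 0, 0.6, 0, 0, 0, 0, 0, 0])

```text
t: 14.3
tcp_pos: [0.5692, -0.2467, 0.3519]
ee_rot: [3.141, 0.002, 1.625]
force: [0.5, 0.8, -0.3]
grip_width: 0.051
```

```bash
python3 - <<'E'
from h import *
from station import arm
plan([.4815,-.3133,.34],[3.1416,0,1.571+.157],5)
a=arm.read_camera('side');b=arm.read_camera('top');np.savez('s4.npz',**a);np.savez('t4.npz',**b)
x=cv2.resize(a['image'][130:230,270:370],(480,480),interpolation=cv2.INTER_CUBIC);y=cv2.resize(b['image'][145:245,290:356],(317,480),interpolation=cv2.INTER_CUBIC)
cv2.imwrite('pics/r1.png',np.hstack([x,y])[...,::-1])
E
```

```text
from [ 0.5692 -0.2467  0.3519] [3.141e+00 2.000e-03 1.625e+00] t 14.3 F [ 0.5  0.8 -0.3]
[-0.0308, -0.0456, 0.006, 0.0, 0.0005, -0.0261]
[-0.0299, -0.0462, 0.006, 0.0, 0.0005, -0.0261]
[-0.0289, -0.0469, 0.006, 0.0, 0.0005, -0.0261]
[-0.028, -0.0474, 0.006, 0.0, 0.0005, -0.0261]
[-0.027, -0.048, 0.006, 0.0, 0.0005, -0.0261]
```

View pics/r1.png

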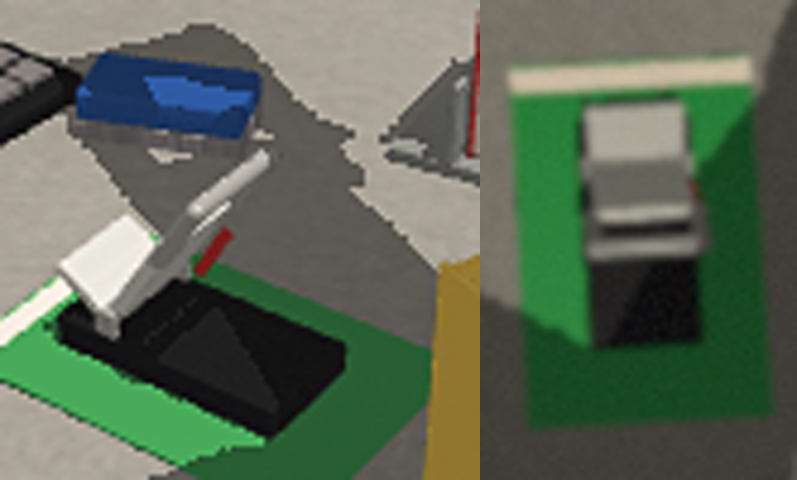

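The rest holds at about 60° on its own, parallel to the guide, and the stand is square on the mat. Bar ends in the side crop are (195,207) and (263,158). Now the blue binder.

>>> jog_arm(plan=[0.6, -0.038, -0.058, 0, 0, 0, -0.04, 0.6, -0.037, -0.058, 0, 0, 0, -0.045, 0.6, -0.036, -0.058, 0, 0, 0, -0.045, 0.6, -0.034, -0.059, 0, 0, 0, 0, 0.6, 0, 0, 0, 0, 0, 0], force=50)

```text
t: 14.9
tcp_pos: [0.4814, -0.3092, 0.3525]
ee_rot: [-3.141, 0.0, 1.732]
force: [0.4, 0.7, -1.1]
grip_width: 0.0512
```

>>> jog_arm(plan=[0.6, 0, 0, 0.08, 0, 0, 0, 0.6, 0, 0, 0.12, 0, 0, 0, 0.6, 0, 0, 0.1, 0, 0, 0, 0.6, 0, 0, 0, 0, 0, 0, 0.6, 0, 0, 0, 0, 0, 0])

```text
t: 15.4
tcp_pos: [0.4838, -0.3083, 0.2329]
ee_rot: [-3.141, -0.001, 1.734]
force: [-0.6, -0.7, 1.0]
grip_width: 0.0512
```

```bash
python3 - <<'E'
from h import *
plan([.4815,-.3133,.133],[3.1416,0,1.728],3)
np.set_printoptions(precision=1,suppress=True)
t=dict(np.load('t4.npz'));f=lambda u:(np.array(u)-[480,0])/4.8+[290,145]-.4
print('base near L,R z20',1000*cast(t,f([[594,345],[700,340]]),.020)[:,:2])
c=cast(t,f([[512,68],[754,60],[772,415],[527,427]]),.002)*1000;print('mat',c[:,:2],c.mean(0))
s=dict(np.load('s4.npz'));g=lambda u:np.array(u)/4.8+[270,130]-.4
d=np.array([np.cos(.06),np.sin(.06),0]);n=np.array([-d[1],d[0],0]);ce=np.array([.5735,-.0265,.002]);hg=ce+.035*d+[0,0,.026]
a,b=cast(s,g([[229,182.5]]),0)[0],cast(s,g([[229,182.5]]),.1)[0];k=(ce-a)@n/((b-a)@n);r=a+k*(b-a)-hg
print('rest',np.linalg.norm(r)*1000,np.degrees(np.arctan2(r[2],-r@d))+1.15)
E
```

```text
from [ 0.4838 -0.3083  0.2329] [-3.141e+00 -1.000e-03  1.734e+00] t 15.4 F [-0.6 -0.7  1. ]
[-0.0039, -0.0025, 0.0832, -0.0002, -0.0003, 0.0024]
[-0.0038, -0.0025, 0.0832, -0.0002, -0.0003, 0.0024]
[-0.0038, -0.0025, 0.0832, -0.0002, -0.0003, 0.0024]
base near L,R z20 [[512.4   0.4]
 [515.5 -58.9]]
mat [[ 674.2   48.4]
 [ 679.8  -92.1]
 [ 474.3 -100.9]
 [ 467.1   38.1]] [573.8 -26.6   2. ]
rest 96.22216470601381 60.08848080234603
```

>>> jog_arm(plan=[0.6, -0.012, -0.007, 0.07, 0, 0, 0.007, 0.6, 0, 0, 0.09, 0, 0, 0, 0.6, 0, 0, 0.06, 0, 0, 0, 0.6, 0, 0, 0.03, 0, 0, 0, 0.6, 0, 0, 0, 0, 0, 0])

```text
t: 15.9
tcp_pos: [0.4819, -0.3145, 0.133]
ee_rot: [3.141, 0.0, 1.727]
force: [-0.3, -0.3, 0.1]
grip_width: 0.0513
```

>>> jog_arm(plan=[0.6, 0, 0, 0, 0, 0, 0, 0.2, 0, 0, 0, 0, 0, 0, 0.2, 0, 0, 0, 0, 0, 0, 0.2, 0, 0, 0, 0, 0, 0])

```text
t: 16.3
tcp_pos: [0.4822, -0.3151, 0.1342]
ee_rot: [3.139, 0.002, 1.727]
force: [0.0, -0.1, 7.3]
grip_width: 0.0274
```

>>> jog_arm(plan=[0.2, 0, 0, 0, 0, 0, 0, 0.2, 0, 0, 0, 0, 0, 0])

```text
t: 16.5
tcp_pos: [0.4822, -0.3151, 0.1342]
ee_rot: [3.139, 0.002, 1.727]
force: [0.6, 1.2, 6.5]
grip_width: 0.0275
```

Gripped at 27.5 mm. Lift, and work out the placing poses.

>>> jog_arm(plan=[0.2, 0, 0, -0.03, 0, 0, 0, 0.2, 0, 0, -0.08, 0, 0, 0, 0.2, 0, 0, -0.12, 0, 0, 0, 0.2, 0, 0, -0.12, 0, 0, 0, 0.2, 0, 0, -0.12, 0, 0, 0])

```text
t: 17.0
tcp_pos: [0.4805, -0.3141, 0.3228]
ee_rot: [-3.141, -0.0, 1.727]
force: [0.6, -1.1, -2.5]
grip_width: 0.0273
```

>>> jog_arm(plan=[0.2, 0, 0, -0.12, 0, 0, 0, 0.2, 0, 0, -0.05, 0, 0, 0, 0.2, 0, 0, 0, 0, 0, 0])

```text
t: 17.3
tcp_pos: [0.4821, -0.3151, 0.393]
ee_rot: [3.136, 0.005, 1.727]
force: [0.1, 0.5, -2.5]
grip_width: 0.0275
```

```bash
cat >> h.py <<'E'
def place(gap,up,th=60.5):
    d=np.array([np.cos(.06),np.sin(.06),0]);n=np.array([-d[1],d[0],0]);k=np.array([0,0,1.]);t=np.radians(th)
    hg=np.array([.5735,-.0265,.028])+.035*d;u=-d*np.cos(t)+k*np.sin(t);fr=d*np.sin(t)+k*np.cos(t)
    p=hg+(.018+gap)*fr+(.126+up)*u-.0018*n
    return p,R.from_matrix(np.c_[n,fr,-u]).as_euler('xyz')
E
python3 - <<'E'
from h import *
for g,u in((.012,.12),(.008,.05),(.002,.004)):print(place(g,u))
p,e=place(.012,.12);plan([p[0],p[1],.40],[3.1416,0,1.631],7)
E
```

```text
(array([ 0.51369042, -0.03189613,  0.25688021]), array([2.62672052, 0.        , 1.63079633]))
(array([ 0.54462289, -0.03003795,  0.19398562]), array([2.62672052, 0.        , 1.63079633]))
(array([ 0.56202087, -0.02899282,  0.15099471]), array([2.62672052, 0.        , 1.63079633]))
from [ 0.4821 -0.3151  0.393 ] [3.136 0.005 1.727] t 17.3 F [ 0.1  0.5 -2.5]
[0.0982, 0.0269, -0.0029, 0.001, 0.0009, 0.0174]
[0.0985, 0.0255, -0.0028, 0.001, 0.0009, 0.0174]
[0.0989, 0.0242, -0.0028, 0.001, 0.0009, 0.0174]
[0.0992, 0.0228, -0.0027, 0.001, 0.0009, 0.0174]
[0.0995, 0.0215, -0.0027, 0.001, 0.0009, 0.0174]
[0.0998, 0.0201, -0.0026, 0.001, 0.0009, 0.0174]
[0.1001, 0.0187, -0.0026, 0.001, 0.0009, 0.0174]
```

>>> jog_arm(plan=[0.2, 0.06, 0.017, 0, 0, 0, 0.024, 0.2, 0.098, 0.025, 0, 0, 0, 0.024, 0.2, 0.099, 0.024, 0, 0, 0, 0.024, 0.2, 0.1, 0.022, 0, 0, 0, 0.024, 0.2, 0.1, 0.02, 0, 0, 0, 0.024])

```text
t: 17.8
tcp_pos: [0.5017, -0.1261, 0.3863]
ee_rot: [-3.138, -0.001, 1.631]
force: [0.4, -0.4, -2.5]
grip_width: 0.0276
```

>>> jog_arm(plan=[0.2, 0.1, 0.019, 0, 0, 0, 0, 0.2, 0.1, 0.018, 0, 0, 0, 0, 0.2, 0.038, 0.008, 0, 0, 0, 0, 0.2, 0, 0, 0, 0, 0, 0, 0.2, 0, 0, 0, 0, 0, 0])

```text
t: 18.3
tcp_pos: [0.5143, -0.0317, 0.3869]
ee_rot: [-3.139, 0.0, 1.634]
force: [-0.3, 0.9, -2.1]
grip_width: 0.0272
```

>>> jog_arm(plan=[0.2, 0, 0, 0, -0.13, 0, 0, 0.2, 0, 0, 0, -0.132, 0, 0, 0.2, 0, 0, 0, -0.132, 0, 0, 0.2, 0, 0, 0, -0.132, 0, 0, 0.2, 0, 0, 0, -0.13, 0, 0])

```text
t: 18.8
tcp_pos: [0.5143, -0.0332, 0.3878]
ee_rot: [2.624, 0.001, 1.631]
force: [0.3, 0.8, -1.9]
grip_width: 0.0272
```

>>> jog_arm(plan=[0.2, 0, 0, 0, 0, 0, 0, 0.2, 0, 0, 0, 0, 0, 0])

```text
t: 19.0
tcp_pos: [0.5145, -0.0327, 0.3881]
ee_rot: [2.629, 0.0, 1.631]
force: [1.1, -0.2, -2.7]
grip_width: 0.0273
```

```bash
python3 -c "
from h import *
p,e=place(.012,.10);plan(p,e,5)"
```

```text
from [ 0.5145 -0.0327  0.3881] [2.629 0.    1.631] t 19.0 F [ 1.1 -0.2 -2.7]
[0.0004, -0.0325, 0.067, -0.0006, 0.0, 0.0001]
[0.0004, -0.0325, 0.067, -0.0006, 0.0, 0.0001]
[0.0004, -0.0325, 0.067, -0.0006, 0.0, 0.0001]
[0.0004, -0.0326, 0.0669, -0.0006, 0.0, 0.0001]
[0.0004, -0.0326, 0.0669, -0.0006, 0.0, 0.0001]
```

>>> jog_arm(plan=[0.2, 0, -0.032, 0.067, 0, 0, 0, 0.2, 0, -0.033, 0.067, 0, 0, 0, 0.2, 0, -0.033, 0.067, 0, 0, 0, 0.2, 0, -0.033, 0.067, 0, 0, 0, 0.2, 0, -0.032, 0.067, 0, 0, 0])

```text
t: 19.5
tcp_pos: [0.5258, -0.0315, 0.2387]
ee_rot: [2.628, 0.0, 1.633]
force: [0.4, 0.7, -2.2]
grip_width: 0.0273
```

>>> jog_arm(plan=[0.2, 0, 0, 0, 0, 0, 0, 0.2, 0, 0, 0, 0, 0, 0, 0.2, 0, 0, 0, 0, 0, 0])

```text
t: 19.8
tcp_pos: [0.526, -0.0314, 0.2414]
ee_rot: [2.624, 0.0, 1.633]
force: [0.3, 0.5, -1.0]
grip_width: 0.0272
```

```bash
python3 - <<'E'
from h import *
from station import arm
p,e=place(.007,.03);plan(p,e,4)
a=arm.read_camera('side');cv2.imwrite('pics/l1.png',cv2.resize(a['image'][80:240,250:420],(637,600),interpolation=cv2.INTER_CUBIC)[...,::-1])
E
```

```text
from [ 0.526  -0.0314  0.2414] [2.624 0.    1.633] t 19.8 F [ 0.3  0.5 -1. ]
[0.0001, -0.0052, 0.044, 0.0008, -0.0002, 0.0006]
[0.0001, -0.0051, 0.044, 0.0008, -0.0002, 0.0006]
[0.0001, -0.0051, 0.044, 0.0008, -0.0002, 0.0006]
[0.0001, -0.0051, 0.044, 0.0008, -0.0002, 0.0006]
```

View pics/l1.png

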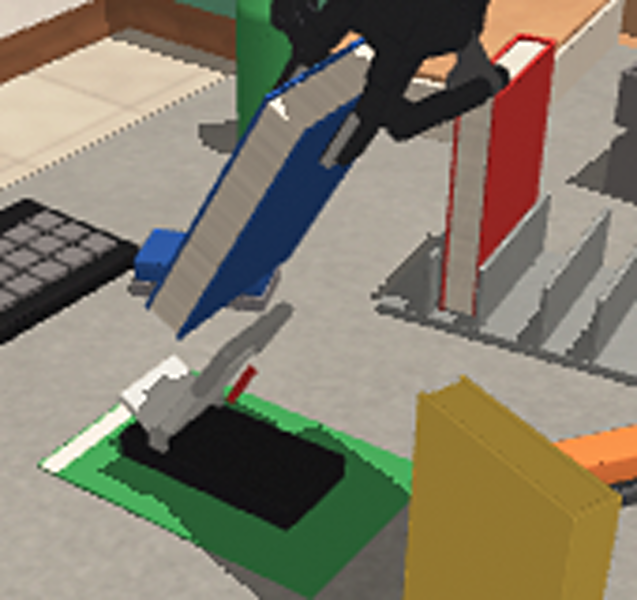

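The binder hangs parallel to the rest, in front of and above it. That is the 12th and last picture, so numbers only from here. Lower it.

>>> jog_arm(plan=[0.2, 0, -0.005, 0.044, 0, 0, 0, 0.2, 0, -0.005, 0.044, 0, 0, 0, 0.2, 0, -0.005, 0.044, 0, 0, 0, 0.2, 0, -0.005, 0.044, 0, 0, 0, 0.2, 0, 0, 0, 0, 0, 0])

```text
t: 20.35
tcp_pos: [0.5527, -0.0293, 0.1742]
ee_rot: [2.627, -0.0, 1.633]
force: [-0.7, -0.3, -2.5]
grip_width: 0.0276
```

>>> jog_arm(plan=[0.2, 0, 0, 0, 0, 0, 0])

```text
t: 20.45
tcp_pos: [0.5526, -0.0294, 0.1755]
ee_rot: [2.625, -0.0, 1.633]
force: [0.5, 0.5, -0.9]
grip_width: 0.0276
```

```bash
python3 -c "
from h import *
p,e=place(.0025,.006);plan(p,e,3)"
```

```text
from [ 0.5526 -0.0294  0.1755] [ 2.625 -0.     1.633] t 20.45 F [ 0.5  0.5 -0.9]
[-0.0001, -0.0029, 0.02, 0.0007, -0.0004, 0.0007]
[-0.0001, -0.0029, 0.02, 0.0007, -0.0004, 0.0007]
[-0.0001, -0.0028, 0.02, 0.0007, -0.0004, 0.0007]
```

>>> jog_arm(plan=[0.2, 0, -0.003, 0.02, 0, 0, 0, 0.2, 0, -0.003, 0.02, 0, 0, 0, 0.2, 0, -0.002, 0.016, 0, 0, 0, 0.2, 0, 0, 0, 0, 0, 0, 0.2, 0, 0, 0, 0, 0, 0])

```text
t: 20.95
tcp_pos: [0.5612, -0.0291, 0.155]
ee_rot: [2.624, 0.0, 1.633]
force: [1.9, 0.4, -1.7]
grip_width: 0.0273
```

```bash
python3 - <<'E'
from h import *
from station import arm
p,e=place(.002,.0);plan(p,e,1)
a=arm.read_camera('side');np.savez('s5.npz',**a)
# blue mask corners of binder bottom, rest bar visibility
hsv=cv2.cvtColor(a['image'],cv2.COLOR_RGB2HSV);F=[]
for i in range(5):
    F.append(arm.get_obs()['force']);arm.read_camera('top')
print(np.mean(F,0))
E
```

```text
from [ 0.5612 -0.0291  0.155 ] [2.624 0.    1.633] t 20.95 F [ 1.9  0.4 -1.7]
[0.0, -0.0031, 0.0196, 0.0039, -0.0006, 0.0022]
[ 1.38118101 -0.07046538 -0.19882274]
```

A light contact (about 2 N) on the rest side has come slightly early. Back off 2 mm outward and continue down.

>>> jog_arm(plan=[0.2, 0, 0.006, 0, 0, 0, 0, 0.2, 0, 0, 0.006, 0, 0, 0, 0.2, 0, 0, 0, 0, 0, 0, 0.2, 0, 0, 0, 0, 0, 0])

```text
t: 21.65
tcp_pos: [0.5634, -0.0286, 0.1521]
ee_rot: [2.627, -0.0, 1.633]
force: [2.1, 0.6, -2.6]
grip_width: 0.0273
```

```bash
cat >> h.py <<'E'
def feel(th=60.5):
    from station import arm
    F=[]
    for i in range(6):F.append(arm.get_obs()['force']);arm.read_camera('top')
    F=np.mean(F,0);p,e=place(0,0,th);A=R.from_euler('xyz',e)
    o=arm.get_obs();print('t',round(float(o['t']),2),'tool-frame F (x,y=out,z=down)',np.round(A.inv().apply(F),2),'weight alone',np.round(A.inv().apply([.3,.3,-2.2]),2),'pos gap/down mm',np.round(1000*A.inv().apply(o['tcp_pos']-p),1))
E
python3 -c "
from h import *
feel()"
```

```text
t 21.95 tool-frame F (x,y=out,z=down) [0.53 0.17 2.51] weight alone [ 0.28 -0.81  2.07] pos gap/down mm [ 0.3  3.8 -4.5]
```

>>> jog_arm(plan=[0.2, 0, 0, 0.006, 0, 0, 0, 0.2, 0, 0, 0, 0, 0, 0, 0.2, 0, 0, 0, 0, 0, 0])

```text
t: 22.25
tcp_pos: [0.5647, -0.0286, 0.1502]
ee_rot: [2.627, -0.0, 1.633]
force: [0.8, 0.6, -2.2]
grip_width: 0.0277
```

```bash
python3 -c "
from h import *
feel()"
```

```text
t 22.55 tool-frame F (x,y=out,z=down) [ 0.11 -0.25  2.31] weight alone [ 0.28 -0.81  2.07] pos gap/down mm [ 0.2  4.  -2.1]
```

>>> jog_arm(plan=[0.2, 0, 0, 0.005, 0, 0, 0, 0.2, 0, 0, 0, 0, 0, 0, 0.2, 0, 0, 0, 0, 0, 0])

```text
t: 22.85
tcp_pos: [0.566, -0.0286, 0.1489]
ee_rot: [2.626, 0.0, 1.633]
force: [-0.7, 0.4, 1.7]
grip_width: 0.0274
```

```bash
python3 -c "
from h import *
feel()"
```

```text
t 23.15 tool-frame F (x,y=out,z=down) [ 0.41  0.4  -2.64] weight alone [ 0.28 -0.81  2.07] pos gap/down mm [ 0.1  4.5 -0.2]
```

The ledge is reached, with about 4.7 N bearing on it. Close the gap by 1 mm, open, settle, and withdraw along the tool axis.

>>> jog_arm(plan=[0.2, 0, -0.003, -0.001, 0, 0, 0, 0.2, 0, 0, 0, 0, 0, 0, 0.5, 0, 0, 0, 0, 0, 0, 0.5, 0, 0, 0, 0, 0, 0, 0.5, 0, 0, 0, 0, 0, 0])

```text
t: 23.65
tcp_pos: [0.5638, -0.0286, 0.1479]
ee_rot: [2.628, -0.0, 1.633]
force: [0.4, -0.6, -0.8]
grip_width: 0.0428
```

>>> jog_arm(plan=[0.5, 0, 0, 0, 0, 0, 0, 0.5, 0, 0, 0, 0, 0, 0])

```text
t: 23.85
tcp_pos: [0.5642, -0.0286, 0.1482]
ee_rot: [2.627, -0.0, 1.633]
force: [-0.5, 0.3, -0.6]
grip_width: 0.0423
```

```bash
python3 -c "
from h import *
feel()"
```

```text
t 24.15 tool-frame F (x,y=out,z=down) [-0.18 -0.37  0.29] weight alone [ 0.28 -0.81  2.07] pos gap/down mm [ 0.2  2.8 -0.5]
```

Free of load. Withdraw along the tool axis, then clear the view and measure.

>>> jog_arm(plan=[0.5, 0, 0, -0.03, 0, 0, 0, 0.5, 0, 0, -0.06, 0, 0, 0, 0.5, 0, 0, -0.1, 0, 0, 0, 0.5, 0, 0, -0.1, 0, 0, 0, 0.5, 0, 0, -0.1, 0, 0, 0])

```text
t: 24.65
tcp_pos: [0.4868, -0.0335, 0.2852]
ee_rot: [2.627, 0.0, 1.632]
force: [1.1, -0.1, 0.5]
grip_width: 0.0426
```

>>> jog_arm(plan=[0.5, -0.1, 0, -0.03, 0, 0, 0, 0.5, -0.12, 0, 0, 0, 0, 0, 0.5, -0.12, 0, 0, 0, 0, 0, 0.5, -0.12, 0, 0, 0, 0, 0, 0.5, -0.12, 0, 0, 0, 0, 0])

```text
t: 25.15
tcp_pos: [0.496, -0.2675, 0.2951]
ee_rot: [2.625, 0.001, 1.632]
force: [1.6, 0.1, 0.5]
grip_width: 0.0427
```

```bash
python3 - <<'E'
from h import *
from station import arm
np.set_printoptions(precision=1,suppress=True)
a=arm.read_camera('side');b=arm.read_camera('top');np.savez('s6.npz',**a);np.savez('t6.npz',**b)
d=np.array([np.cos(.06),np.sin(.06),0]);n=np.array([-d[1],d[0],0]);k=np.array([0,0,1.]);t=np.radians(60.5)
for sh in(0,.003):
  hg=np.array([.5735+sh,-.0265,.028])+.035*d;u=-d*np.cos(t)+k*np.sin(t);fr=d*np.sin(t)+k*np.cos(t);B=hg+.018*fr
  K=[B+i*.014*fr+j*.055*n+h*u for h in(0,.17) for i in(-1,1) for j in(-1,1)]
  print('pred hull side',cv2.convexHull(proj(a,K).astype(np.float32))[:,0].tolist())
  print('pred hull top',cv2.convexHull(proj(b,K).astype(np.float32))[:,0].tolist())
for nm,im,bx in(('side',a,(255,60,400,215)),('top',b,(280,140,365,260))):
    h=cv2.cvtColor(im['image'],cv2.COLOR_RGB2HSV);m=((h[...,0]>105)&(h[...,0]<125)&(h[...,1]>110)).astype(np.uint8)
    kk=np.zeros_like(m);x0,y0,x1,y1=bx;kk[y0:y1,x0:x1]=m[y0:y1,x0:x1]
    cs,_=cv2.findContours(kk,cv2.RETR_EXTERNAL,cv2.CHAIN_APPROX_NONE)
    for c in cs:
        if cv2.contourArea(c)>25:print(nm,cv2.contourArea(c),cv2.approxPolyDP(cv2.convexHull(c),2,True)[:,0].tolist())
E
```

```text
pred hull side [[343.8669128417969, 133.77565002441406], [313.0894775390625, 178.25680541992188], [284.52685546875, 200.86668395996094], [275.9151306152344, 192.3252716064453], [303.0576477050781, 146.27268981933594], [334.4181823730469, 124.87271881103516]]
pred hull top [[351.00628662109375, 203.49000549316406], [302.8699951171875, 206.1711883544922], [302.17742919921875, 194.81138610839844], [301.6558532714844, 170.58303833007812], [342.8603210449219, 168.3695526123047], [350.9207458496094, 192.1272430419922]]
pred hull side [[342.7228088378906, 133.35800170898438], [312.1504821777344, 177.8247528076172], [283.56201171875, 200.36087036132812], [274.9684753417969, 191.83592224121094], [301.8935546875, 145.79237365722656], [333.2958068847656, 124.47308349609375]]
pred hull top [[350.9951171875, 202.1830291748047], [302.8788757324219, 204.85960388183594], [302.18670654296875, 193.48806762695312], [301.66387939453125, 169.4734649658203], [342.8536682128906, 167.2633056640625], [350.9094543457031, 190.8086395263672]]
side 590.0 [[339, 128], [347, 137], [284, 198], [277, 189], [286, 147], [291, 141]]
top 1135.5 [[343, 169], [351, 196], [306, 198], [305, 171]]
```

```bash
python3 - <<'E'
from h import *
np.set_printoptions(precision=1,suppress=True)
a=dict(np.load('s6.npz'));b=dict(np.load('t6.npz'))
P=lambda d:d['mtx']@np.linalg.inv(d['T'])[:3]
def tri(s,t):
    X=cv2.triangulatePoints(P(a),P(b),np.array(s,float).reshape(2,1),np.array(t,float).reshape(2,1));X=(X[:3]/X[3]).T
    return X[0]*1000,proj(a,X)-s,proj(b,X)-t
g1=cv2.cvtColor(a['image'],cv2.COLOR_RGB2GRAY);g2=cv2.cvtColor(b['image'],cv2.COLOR_RGB2GRAY)
F=tri([339.5,127.5],[351.3,196.3]);B=tri([276.5,189.5],[303.5,171]);print('front top -y',F,'\nfront bottom +y',B)
d=np.array([np.cos(.06),np.sin(.06),0]);v=F[0]-B[0];print('elev',np.degrees(np.arctan2(v[2],-v@d)),'lateral',v@[-d[1],d[0],0],'slant',np.hypot(v[2],v@d))
# line scans: top view columns across upper edge; print rgb rows near top end
for c in(320,335):print('top col',c,[tuple(b['image'][r,c].tolist()) for r in range(164,210,2)])
from station import arm
print(b['image'][185,296:310].tolist(),b['image'][185,343:353].tolist())
E
```

```text
front top -y (array([545.7, -84.7, 188.1]), array([[-0.7, -0. ]]), array([[0.4, 0.5]])) 
front bottom +y (array([632. ,  28.2,  49.7]), array([[0.7, 0.1]]), array([[-0.4, -0.5]]))
elev 56.11613357794677 lateral -107.5131104361818 slant 166.70658660269598
top col 320 [(65, 123, 66), (81, 96, 76), (85, 88, 93), (12, 36, 72), (12, 38, 74), (13, 39, 75), (18, 41, 77), (10, 36, 74), (15, 38, 75), (16, 40, 76), (12, 39, 75), (15, 38, 74), (9, 39, 76), (13, 37, 75), (14, 38, 75), (11, 37, 75), (14, 37, 76), (83, 90, 119), (172, 159, 139), (183, 166, 143), (182, 166, 144), (162, 151, 134), (56, 74, 111)]
top col 335 [(41, 127, 57), (26, 88, 42), (11, 45, 67), (12, 39, 75), (9, 39, 75), (12, 39, 76), (16, 39, 77), (10, 38, 75), (14, 39, 76), (15, 38, 75), (17, 38, 75), (16, 38, 76), (13, 40, 76), (15, 39, 75), (13, 39, 76), (13, 35, 74), (24, 47, 88), (124, 123, 125), (179, 165, 141), (180, 164, 141), (180, 165, 141), (119, 119, 127), (39, 74, 85)]
[[108, 114, 95], [79, 116, 75], [51, 125, 60], [42, 130, 60], [42, 131, 60], [39, 131, 59], [40, 128, 59], [35, 117, 63], [27, 82, 73], [20, 48, 76], [9, 39, 76], [13, 39, 76], [13, 37, 76], [14, 37, 75]] [[17, 41, 77], [17, 40, 77], [21, 41, 77], [14, 37, 76], [11, 36, 73], [34, 48, 78], [73, 77, 88], [105, 103, 98], [118, 112, 101], [118, 112, 101]]
```

```bash
python3 - <<'E'
from h import *
from scipy.optimize import least_squares
np.set_printoptions(precision=2,suppress=True)
a=dict(np.load('s6.npz'));b=dict(np.load('t6.npz'))
d=np.array([np.cos(.06),np.sin(.06),0]);n=np.array([-d[1],d[0],0]);k=np.array([0,0,1.])
def geo(q):
    x,y,z,t=q;u=-d*np.cos(t)+k*np.sin(t);fr=d*np.sin(t)+k*np.cos(t)
    return lambda i,j,h:np.array([x,y,z])+i*.014*fr+j*.055*n+h*.17*u
def row(C,i,h,col):
    A,B=proj(b,[C(i,-1,h),C(i,1,h)]);return A[1]+(col-A[0])/(B[0]-A[0])*(B[1]-A[1])
def res(q):
    C=geo(q);r=[]
    for i,h,o in((1,0,(168.5,167.4)),(1,1,(197.3,196.6)),(-1,1,(208.4,207.5))):
        r+=[row(C,i,h,320)-o[0],row(C,i,h,335)-o[1]]
    S=proj(a,[C(1,-1,1),C(-1,-1,1),C(1,1,0),C(-1,1,0)])-[[339.5,127.5],[347.5,137.5],[276.5,189.5],[284,198.7]]
    T=[proj(b,[C(1,1,0)])[0,0]-303,proj(b,[C(1,-1,1)])[0,0]-350.5]
    return np.r_[r,S.ravel(),T]
for w in('all','top'):
    f=res if w=='all' else (lambda q:np.r_[res(q)[:6],res(q)[14:]])
    s=least_squares(f,[.62,-.025,.04,1.0],loss='soft_l1',x_scale=[.01,.01,.01,.1]);print(w,s.x[:3]*1000,'deg',np.degrees(s.x[3]),s.fun)
    t=s.x[3];fr=d*np.sin(t)+k*np.cos(t);u=-d*np.cos(t)+k*np.sin(t);hg=np.array([.5735,-.0265,.028])+.035*d
    r=s.x[:3]-hg-.004*fr;print('in seat frame x,y,z mm',1000*np.array([r@u,r@n,r@fr]))
E
```

```text
all [628.42 -27.04  38.28] deg 55.79860833233605 [-0.38 -0.08  0.47  0.34  0.2   0.26 -0.88 -0.17  0.05 -0.62 -0.74  0.64
 -0.01  0.43  0.01  2.13]
in seat frame x,y,z mm [-2.62 -3.84 18.15]
top [633.63 -25.87   7.87] deg 55.27507315252255 [-0.11  0.19  0.34  0.22 -0.35 -0.29 -0.2   0.17]
in seat frame x,y,z mm [-30.81  -2.98   5.13]
```

The corner fit puts the binder near 56°, and since it leans on the rest, the rest cannot be lower than that. I'll calibrate by comparing edge slopes with the picture taken while the gripped binder's angle was known (60.4°).

```bash
python3 - <<'E'
from h import *
np.set_printoptions(precision=2,suppress=True)
s5=dict(np.load('s5.npz'));s6=dict(np.load('s6.npz'))
for nm,s in(('s5',s5),('s6',s6)):
    I=s['image'];h=cv2.cvtColor(I,cv2.COLOR_RGB2HSV);bl=(h[...,0]>100)&(h[...,0]<128)&(h[...,1]>90)
    L=[];Rr=[]
    for r in range(150,200,2):
        c=np.where(bl[r,268:352])[0]+268
        if len(c):
            L.append((r,c[0]));Rr.append((r,c[-1]))
    print(nm,'left',[x[1] for x in L],'right',[x[1] for x in Rr])
d=np.array([np.cos(.06),np.sin(.06),0]);n=np.array([-d[1],d[0],0]);k=np.array([0,0,1.])
for th in(54,56,58,60.4):
    t=np.radians(th);u=-d*np.cos(t)+k*np.sin(t);fr=d*np.sin(t)+k*np.cos(t);B=np.array([.6084,-.0265,.028])+.018*fr
    f=lambda i,j:proj(s6,[B+i*.014*fr+j*.055*n,B+i*.014*fr+j*.055*n+.17*u])
    o=[]
    for i,j in((1,1),(-1,1),(-1,-1)):
        e=f(i,j);v=e[1]-e[0];o.append(v[0]/-v[1])
    print(th,'dcol per row up: front+y, back+y, back-y',np.array(o))
E
```

```text
s5 left [np.int64(285), np.int64(286), np.int64(286), np.int64(298), np.int64(297), np.int64(296), np.int64(295), np.int64(293), np.int64(292), np.int64(291), np.int64(290), np.int64(289), np.int64(287), np.int64(286), np.int64(285), np.int64(284), np.int64(283), np.int64(281), np.int64(280), np.int64(279), np.int64(290), np.int64(289), np.int64(288), np.int64(286)] right [np.int64(323), np.int64(322), np.int64(320), np.int64(319), np.int64(326), np.int64(324), np.int64(321), np.int64(318), np.int64(316), np.int64(313), np.int64(311), np.int64(308), np.int64(307), np.int64(305), np.int64(303), np.int64(302), np.int64(300), np.int64(299), np.int64(297), np.int64(296), np.int64(294), np.int64(292), np.int64(290), np.int64(288)]
s6 left [np.int64(285), np.int64(286), np.int64(286), np.int64(301), np.int64(301), np.int64(299), np.int64(298), np.int64(297), np.int64(295), np.int64(293), np.int64(292), np.int64(290), np.int64(289), np.int64(287), np.int64(286), np.int64(284), np.int64(283), np.int64(281), np.int64(279), np.int64(278), np.int64(290), np.int64(289), np.int64(287), np.int64(285), np.int64(284)] right [np.int64(335), np.int64(333), np.int64(332), np.int64(329), np.int64(328), np.int64(326), np.int64(321), np.int64(318), np.int64(316), np.int64(313), np.int64(311), np.int64(308), np.int64(307), np.int64(305), np.int64(303), np.int64(302), np.int64(300), np.int64(299), np.int64(297), np.int64(296), np.int64(294), np.int64(292), np.int64(289), np.int64(287), np.int64(285)]
54 dcol per row up: front+y, back+y, back-y [0.87 0.95 0.98]
56 dcol per row up: front+y, back+y, back-y [0.77 0.84 0.88]
58 dcol per row up: front+y, back+y, back-y [0.69 0.75 0.79]
60.4 dcol per row up: front+y, back+y, back-y [0.59 0.65 0.7 ]
```

Calibration works: the gripped binder gives slope 0.594, which is 60.4°. The leaning binder's 0.767 is 56.1°. The blue/rest boundary is the same in both pictures, so the rest's own edge shows. I'll compare it with the picture from before placing.

```bash
python3 - <<'E'
from h import *
I={k:cv2.cvtColor(np.load(k+'.npz')['image'],cv2.COLOR_RGB2HSV).astype(int) for k in('s4','s5','s6')}
C={k:np.load(k+'.npz')['image'] for k in I}
for r in(158,162,166,170,174,178,182,186):
    for k in I:
        print(r,k,' '.join('%d/%d/%d'%tuple(C[k][r,c]) for c in range(294,330,3)))
E
```

```text
158 s4 78/74/74 80/76/75 94/89/88 95/88/88 86/81/79 117/109/106 105/105/112 51/60/79 19/46/90 79/74/74 180/171/159 91/87/82
158 s5 79/74/74 21/47/96 145/134/120 140/130/117 139/129/116 149/136/121 21/45/88 26/48/85 23/47/84 21/45/84 20/44/84 187/178/164
158 s6 76/72/72 78/74/74 104/98/94 145/132/115 138/128/116 143/131/118 136/126/113 143/132/116 36/81/164 22/44/79 23/44/80 19/41/79
162 s4 94/90/85 94/90/85 92/88/83 179/171/159 181/174/161 183/175/163 89/85/82 89/85/83 83/79/79 90/86/80 195/192/181 102/99/95
162 s5 95/107/125 148/137/120 142/130/117 147/136/122 144/132/118 23/50/96 25/47/84 23/46/84 23/46/84 21/44/83 107/103/97 101/99/95
162 s6 171/163/153 180/171/156 150/138/120 139/128/115 135/125/113 141/130/117 145/132/116 21/44/83 24/46/81 20/43/80 104/101/94 99/97/92
166 s4 91/87/82 93/89/84 93/88/83 96/92/87 93/89/84 94/91/85 94/92/85 88/84/79 188/184/175 177/172/163 92/89/85 94/92/85
166 s5 151/139/121 143/133/119 142/132/119 145/134/120 19/47/93 24/46/84 25/47/84 19/44/84 107/102/96 105/102/97 95/93/88 179/173/158
166 s6 134/136/139 146/133/117 138/128/116 144/133/120 139/12
[... 1409 characters left out ...]
96/93/88 94/90/85
182 s5 149/138/121 21/45/83 22/44/84 104/101/96 98/95/92 121/115/112 167/135/129 116/30/28 181/173/161 180/173/160 181/174/163 175/168/156
182 s6 136/124/113 17/43/89 19/42/79 100/97/93 95/93/89 118/112/110 162/131/126 113/29/27 176/169/157 176/169/155 176/168/158 170/162/152
186 s4 235/231/223 243/239/231 130/126/120 116/114/109 117/115/109 103/118/102 122/27/26 39/94/51 38/94/49 97/89/87 94/91/85 93/89/84
186 s5 20/43/84 26/46/83 136/133/125 120/117/112 121/118/111 83/97/83 124/34/27 74/177/94 69/174/89 182/164/159 178/170/158 172/165/153
186 s6 20/46/93 24/43/79 133/129/122 117/114/109 118/116/109 81/94/80 121/32/27 72/173/92 67/170/87 177/160/155 174/166/154 167/160/150
```

The rest's pixels match those from before placing (within 1 px), so it is still near 60°. The binder leans at 56°, which means its foot is about 5–6 mm out on the ledge (z ≈ 18–20 mm, limit 21). That is within limits but thin. I'll nudge the foot in gently from the far side with closed fingers.

>>> jog_arm(plan=[0, 0, 0, -0.02, 0.13, 0, 0, 0, 0, 0, 0, 0.13, 0, 0, 0, 0, 0, 0, 0.132, 0, 0, 0, 0, 0, 0, 0.132, 0, 0, 0, 0, 0, 0, 0.132, 0, 0], force=20)

```text
t: 25.75
tcp_pos: [0.4923, -0.2652, 0.3022]
ee_rot: [-3.138, 0.001, 1.633]
force: [0.6, 0.4, -0.2]
grip_width: -0.0002
```

>>> jog_arm(plan=[0, 0, 0.1, 0, 0, 0, 0, 0, 0, 0.12, 0, 0, 0, 0, 0, 0, 0.12, 0, 0, 0, 0, 0, 0, 0.12, 0, 0, 0, 0, 0, 0, 0.05, 0, 0, 0, 0])

```text
t: 26.25
tcp_pos: [0.6992, -0.2513, 0.3007]
ee_rot: [3.141, -0.0, 1.635]
force: [0.3, -0.7, -0.4]
grip_width: 0.0001
```

>>> jog_arm(plan=[0, 0.1, 0, 0, 0, 0, 0, 0, 0.12, 0, 0, 0, 0, 0, 0, 0.12, 0, 0, 0, 0, 0, 0, 0.12, 0, 0, 0, 0, 0, 0, 0.1, 0, 0, 0, 0, 0])

```text
t: 26.75
tcp_pos: [0.6813, -0.0263, 0.3014]
ee_rot: [-3.141, -0.0, 1.634]
force: [0.2, -0.7, 1.6]
grip_width: 0.0002
```

>>> jog_arm(plan=[0, 0, 0, 0, 0, 0, 0, 0, 0, 0, 0, 0, 0, 0])

```text
t: 26.95
tcp_pos: [0.6818, -0.028, 0.3016]
ee_rot: [-3.142, 0.0, 1.635]
force: [0.2, -0.8, 0.1]
grip_width: 0.0003
```

```bash
python3 -c "
from h import *
plan([.70,-.022,.066],[3.1416,0,1.631],6)"
```

```text
from [ 0.6818 -0.028   0.3016] [-3.142  0.     1.635] t 26.95 F [ 0.2 -0.8  0.1]
[0.002, 0.0078, 0.0982, -0.0, 0.0001, 0.0009]
[0.002, 0.0077, 0.0982, -0.0, 0.0001, 0.0009]
[0.002, 0.0077, 0.0982, -0.0, 0.0001, 0.0009]
[0.002, 0.0077, 0.0982, -0.0, 0.0001, 0.0009]
[0.002, 0.0077, 0.0982, -0.0, 0.0001, 0.0009]
[0.002, 0.0077, 0.0982, -0.0, 0.0001, 0.0009]
```

>>> jog_arm(plan=[0, 0.005, 0.02, 0.1, 0, 0, 0, 0, 0, 0.02, 0.12, 0, 0, 0, 0, 0, 0, 0.12, 0, 0, 0, 0, 0, 0, 0.12, 0, 0, 0, 0, 0, 0, 0.1, 0, 0, 0])

```text
t: 27.45
tcp_pos: [0.6969, -0.028, 0.0747]
ee_rot: [-3.14, 0.0, 1.631]
force: [-0.8, -1.1, -0.4]
grip_width: 0.0
```

>>> jog_arm(plan=[0, 0, 0, 0.02, 0, 0, 0, 0, 0, 0, 0, 0, 0, 0, 0, 0, 0, 0, 0, 0, 0])

```text
t: 27.75
tcp_pos: [0.6995, -0.0271, 0.0718]
ee_rot: [3.138, 0.0, 1.632]
force: [0.7, -0.7, 0.8]
grip_width: 0.0
```

```bash
python3 -c "
from h import *
plan([.66,-.025,.064],[3.1416,0,1.631],3)"
```

```text
from [ 0.6995 -0.0271  0.0718] [3.138 0.    1.632] t 27.75 F [ 0.7 -0.7  0.8]
[0.0038, -0.0328, 0.0064, 0.0014, 0.0002, 0.0004]
[0.0038, -0.0328, 0.0064, 0.0014, 0.0002, 0.0004]
[0.0038, -0.0328, 0.0064, 0.0014, 0.0002, 0.0004]
```

>>> jog_arm(plan=[0, 0.002, -0.04, 0.01, 0, 0, 0, 0, 0.002, -0.04, 0.01, 0, 0, 0, 0, 0, -0.03, 0, 0, 0, 0, 0, 0, -0.01, 0, 0, 0, 0, 0, 0, 0, 0, 0, 0, 0])

```text
t: 28.25
tcp_pos: [0.6507, -0.028, 0.0632]
ee_rot: [3.139, 0.0, 1.633]
force: [0.3, 0.5, 0.6]
grip_width: -0.0001
```

```bash
cat >> h.py <<'E'
def f2():
    from station import arm
    F=[]
    for i in range(5):F.append(arm.get_obs()['force']);arm.read_camera('top')
    o=arm.get_obs();a=arm.read_camera('side')['image'];h=cv2.cvtColor(a,cv2.COLOR_RGB2HSV);bl=(h[...,0]>100)&(h[...,0]<128)&(h[...,1]>90)
    rr=np.arange(160,188,2);L=np.array([np.where(bl[r,276:352])[0][0]+276 for r in rr]);k=-np.polyfit(rr,L,1)[0]
    print('t',round(float(o['t']),2),'F',np.round(np.mean(F,0),2),'tcp',np.round(o['tcp_pos'],4),'slope',round(k,3),'binder deg',round(float(np.interp(-k,[-.87,-.77,-.69,-.59,-.5],[54,56,58,60.4,62.6])),1),L.tolist())
E
python3 -c "
from h import *
f2()"
```

```text
t 28.5 F [-0.08 -0.04  0.11] tcp [ 0.6506 -0.0278  0.0618] slope 0.782 binder deg 55.8 [299, 298, 297, 295, 293, 291, 290, 289, 287, 285, 284, 282, 281, 279]
```

No contact yet. Step in by 3 mm at a time.

>>> jog_arm(plan=[0, 0, -0.01, 0, 0, 0, 0, 0, 0, -0.008, 0, 0, 0, 0, 0, 0, 0, 0, 0, 0, 0])

```text
t: 28.85
tcp_pos: [0.6419, -0.0282, 0.0613]
ee_rot: [-3.141, -0.0, 1.633]
force: [0.1, -0.0, -0.7]
grip_width: 0.0004
```

```bash
python3 -c "
from h import *
f2()"
```

```text
t 29.1 F [-0.17  0.56 -0.1 ] tcp [ 0.6428 -0.0282  0.0616] slope 0.766 binder deg 56.1 [299, 298, 296, 294, 293, 291, 290, 288, 287, 285, 284, 282, 281, 279]
```

>>> jog_arm(plan=[0, 0, -0.005, 0, 0, 0, 0, 0, 0, 0, 0, 0, 0, 0])

```text
t: 29.35
tcp_pos: [0.6404, -0.0283, 0.0615]
ee_rot: [-3.141, -0.0, 1.633]
force: [-0.9, -0.2, 1.1]
grip_width: 0.0
```

```bash
python3 -c "
from h import *
f2()"
```

```text
t 29.6 F [-0.46 -0.03  0.1 ] tcp [ 0.6407 -0.0283  0.0616] slope 0.769 binder deg 56.0 [299, 298, 296, 294, 293, 292, 290, 288, 287, 285, 284, 282, 281, 279]
```

>>> jog_arm(plan=[0, 0, -0.005, 0, 0, 0, 0, 0, 0, -0.003, 0, 0, 0, 0, 0, 0, 0, 0, 0, 0, 0])

```text
t: 29.95
tcp_pos: [0.638, -0.0285, 0.0618]
ee_rot: [3.14, 0.0, 1.633]
force: [1.4, 1.1, 0.3]
grip_width: 0.0001
```

```bash
python3 -c "
from h import *
f2()"
```

```text
t 30.2 F [1.99 0.3  0.65] tcp [ 0.6379 -0.0286  0.0618] slope 0.832 binder deg 54.8 [301, 300, 298, 296, 295, 293, 292, 289, 288, 286, 285, 283, 281, 280]
```

>>> jog_arm(plan=[0, 0, -0.005, 0, 0, 0, 0, 0, 0, 0, 0, 0, 0, 0])

```text
t: 30.45
tcp_pos: [0.6358, -0.0287, 0.062]
ee_rot: [3.141, 0.0, 1.633]
force: [3.3, 1.2, 2.5]
grip_width: -0.0
```

```bash
python3 -c "
from h import *
f2()"
```

```text
t 30.7 F [3.42 0.46 3.58] tcp [ 0.6358 -0.0287  0.0619] slope 0.99 binder deg 54.0 [306, 304, 302, 300, 298, 296, 294, 292, 290, 288, 286, 285, 282, 280]
```

The push is tilting the rest and binder down (slope 0.99, about 52°), not sliding the foot, so the foot was already in. Stop and back off.

>>> jog_arm(plan=[0, 0, 0.01, 0, 0, 0, 0, 0, 0, 0.06, 0, 0, 0, 0, 0, 0, 0.06, 0, 0, 0, 0, 0, 0, 0, -0.1, 0, 0, 0, 0, 0, 0, -0.12, 0, 0, 0])

```text
t: 31.25
tcp_pos: [0.6844, -0.0252, 0.1457]
ee_rot: [-3.131, -0.001, 1.633]
force: [0.4, -0.4, -0.4]
grip_width: -0.0002
```

>>> jog_arm(plan=[0, 0, 0, -0.12, 0, 0, 0, 0, 0, 0, -0.12, 0, 0, 0, 0, 0, 0, -0.12, 0, 0, 0, 0, 0, 0, -0.05, 0, 0, 0, 0, 0, 0, 0, 0, 0, 0])

```text
t: 31.75
tcp_pos: [0.6883, -0.0255, 0.3171]
ee_rot: [3.137, 0.001, 1.633]
force: [0.0, 0.2, -0.1]
grip_width: -0.0002
```

>>> jog_arm(plan=[0.5, -0.12, 0, 0, 0, 0, 0, 0.5, -0.12, 0, 0, 0, 0, 0, 0.5, -0.12, 0, 0, 0, 0, 0, 0.5, -0.12, 0, 0, 0, 0, 0, 0.5, -0.05, 0, 0, 0, 0, 0])

```text
t: 32.25
tcp_pos: [0.6987, -0.2409, 0.3101]
ee_rot: [-3.136, -0.001, 1.63]
force: [-0.2, 0.2, -0.1]
grip_width: 0.0429
```

```bash
python3 - <<'E'
from h import *
from station import arm
f2()
a=arm.read_camera('side');b=arm.read_camera('top');np.savez('s7.npz',**a);np.savez('t7.npz',**b)
for r in(158,162,166,170,174,178,182,186):
    for k in('s6','s7'):
        print(r,k,' '.join('%d/%d/%d'%tuple(np.load(k+'.npz')['image'][r,c]) for c in range(300,336,3)))
for c in(320,335):print('top col',c,[tuple(b['image'][r,c].tolist()) for r in(164,166,167,168,169,170,172,192,194,196,197,198,199,200,201,202,204,206,207,208,209,210,211,212)])
o=arm.get_obs();print(o['tcp_pos'],o['ee_rot'])
E
```

```text
t 32.5 F [-0.26  0.34 -0.16] tcp [ 0.6999 -0.2356  0.312 ] slope 1.0 binder deg 54.0 [306, 304, 302, 300, 298, 296, 294, 292, 290, 288, 286, 284, 282, 280]
158 s6 104/98/94 145/132/115 138/128/116 143/131/118 136/126/113 143/132/116 36/81/164 22/44/79 23/44/80 19/41/79 183/175/160 172/165/153
158 s7 94/89/87 89/84/83 89/83/81 23/47/90 143/132/117 143/132/118 146/135/121 142/131/119 147/135/121 77/82/93 18/41/77 103/110/119
162 s6 150/138/120 139/128/115 135/125/113 141/130/117 145/132/116 21/44/83 24/46/81 20/43/80 104/101/94 99/97/92 166/159/148 168/160/149
162 s7 94/90/85 99/94/85 81/87/97 143/133/118 137/127/114 142/132/118 143/134/119 153/139/123 23/51/97 16/39/78 176/167/153 168/161/150
166 s6 138/128/116 144/133/120 139/129/116 142/129/114 20/41/77 20/43/81 105/100/94 102/99/94 93/90/86 173/168/154 173/167/153 172/166/152
166 s7 35/56/88 152/139/121 141/129/116 138/128/115 142/132/118 138/127/113 49/67/98 20/41/79 105/101/94 101/99/94 152/145/135 172/166/153
170 s6 138/127/115 143/133/119 114/108/100 21/43/80 81/84/87 102/99/95 97/96/91 96/94/89 173/167/154 169/163/151 173/166/
[... 1291 characters left out ...]
 97), (34, 48, 78), (18, 38, 76), (10, 34, 68), (8, 28, 56), (10, 27, 57), (10, 28, 56), (13, 28, 58), (5, 28, 55), (14, 30, 58), (12, 30, 58), (4, 28, 55), (54, 55, 63), (91, 84, 72), (91, 84, 73), (89, 81, 70), (90, 83, 72), (92, 85, 73), (81, 76, 69), (53, 53, 60)]
top col 335 [(21, 64, 29), (19, 66, 31), (14, 57, 35), (15, 44, 50), (16, 32, 57), (8, 30, 57), (10, 27, 56), (10, 26, 55), (9, 30, 58), (4, 26, 55), (8, 27, 54), (4, 24, 54), (15, 29, 56), (11, 29, 57), (12, 29, 56), (21, 34, 57), (79, 74, 68), (92, 84, 73), (92, 84, 74), (91, 84, 72), (91, 84, 72), (83, 76, 69), (53, 55, 62), (25, 35, 52)]
[ 0.70057091 -0.23520554  0.31332384] [-3.14103048e+00 -4.99617978e-04  1.63458174e+00]
```

The stand's guide has not moved, but the rest is now near 55–56° and the binder near 52°. Mend: re-grip the binder, hold it at about 61° and press its foot on the ledge. That turns the rest up until its ledge lies flat under the binder. First move to a pre-grasp pose.

>>> jog_arm(plan=[0.55, 0, -0.115, 0, 0, 0, 0, 0.55, 0, -0.115, 0, 0, 0, 0, 0.55, 0, -0.115, 0, 0, 0, 0, 0.55, 0, -0.115, 0, 0, 0, 0, 0.55, 0, -0.115, 0, 0, 0, 0])

```text
t: 33.15
tcp_pos: [0.4693, -0.25, 0.3137]
ee_rot: [3.141, 0.0, 1.635]
force: [0.2, -1.1, 0.2]
grip_width: 0.0472
```

>>> jog_arm(plan=[0.55, 0, 0, 0, -0.169, 0, 0, 0.55, 0, 0, 0, -0.169, 0, 0, 0.55, 0, 0, 0, -0.169, 0, 0, 0.55, 0, 0, 0, -0.169, 0, 0, 0.55, 0, 0, 0, -0.169, 0, 0])

```text
t: 33.65
tcp_pos: [0.471, -0.2496, 0.3143]
ee_rot: [2.493, -0.0, 1.636]
force: [0.6, 1.9, 0.4]
grip_width: 0.047
```

>>> jog_arm(plan=[0.55, 0.1, 0, 0, 0, 0, 0, 0.55, 0.12, 0, 0, 0, 0, 0, 0.55, 0.12, 0, 0, 0, 0, 0, 0.55, 0.12, 0, 0, 0, 0, 0, 0.55, 0.04, 0, 0, 0, 0, 0])

```text
t: 34.15
tcp_pos: [0.4569, -0.047, 0.3139]
ee_rot: [2.498, -0.003, 1.641]
force: [-0.5, -0.8, 0.1]
grip_width: 0.047
```

>>> jog_arm(plan=[0.55, 0, 0, 0, 0, 0, 0, 0.55, 0, 0, 0, 0, 0, 0])

```text
t: 34.35
tcp_pos: [0.4585, -0.0504, 0.3143]
ee_rot: [2.498, -0.002, 1.638]
force: [0.1, 0.4, 0.1]
grip_width: 0.0471
```

```bash
python3 - <<'E'
from h import *
a=dict(np.load('s7.npz'))
d=np.array([np.cos(.06),np.sin(.06),0]);n=np.array([-d[1],d[0],0]);k=np.array([0,0,1.])
for th in(50,51,52,53):
    t=np.radians(th);u=-d*np.cos(t)+k*np.sin(t);fr=d*np.sin(t)+k*np.cos(t);B=np.array([.6276,-.027,.0397])
    e=proj(a,[B+.014*fr+.055*n,B+.014*fr+.055*n+.17*u]);v=e[1]-e[0];print(th,'slope',-v[0]/v[1],e.round(1).tolist())
    print('  other', proj(a,[B-.014*fr-.055*n+.17*u,B-.014*fr+.055*n]).round(1).tolist())
h=cv2.cvtColor(a['image'],cv2.COLOR_RGB2HSV);bl=((h[...,0]>100)&(h[...,0]<128)&(h[...,1]>90)).astype(np.uint8);bl[:,:276]=0;bl[:,352:]=0;bl[:130]=0;bl[205:]=0
ys,xs=np.where(bl);i=xs.argmax();print('rightmost',xs[i],ys[i],'lowest',xs[ys.argmax()],ys.max())
plan([.470,-.034,.241],[2.478,0,1.631],3)
E
```

```text
50 slope 1.0902899566980822 [[276.2, 189.5], [314.1, 154.7]]
  other [[352.8, 142.9], [283.9, 199.0]]
51 slope 1.0274941566661981 [[276.2, 189.6], [313.1, 153.6]]
  other [[352.0, 141.7], [284.0, 199.0]]
52 slope 0.9686676708840767 [[276.1, 189.6], [312.1, 152.5]]
  other [[351.2, 140.6], [284.0, 199.0]]
53 slope 0.9134130463099533 [[276.1, 189.6], [311.0, 151.4]]
  other [[350.3, 139.5], [284.1, 198.9]]
rightmost 351 141 lowest 284 198
from [ 0.4585 -0.0504  0.3143] [ 2.498e+00 -2.000e-03  1.638e+00] t 34.35 F [0.1 0.4 0.1]
[0.0128, -0.0283, 0.0552, -0.0083, -0.0026, 0.0019]
[0.0129, -0.0287, 0.055, -0.0083, -0.0026, 0.0019]
[0.013, -0.0291, 0.0548, -0.0083, -0.0026, 0.0019]
```

The model at 51.6° matches the picture's corners to within 1 px. Go in.

>>> jog_arm(plan=[0.55, 0.014, -0.028, 0.055, -0.008, -0.002, 0.002, 0.55, 0.014, -0.029, 0.055, -0.008, -0.002, 0.002, 0.55, 0.014, -0.029, 0.055, -0.008, -0.002, 0.002, 0.55, 0, 0, 0, 0, 0, 0, 0.55, 0, 0, 0, 0, 0, 0], force=50)

```text
t: 34.85
tcp_pos: [0.4699, -0.0343, 0.2403]
ee_rot: [2.481, -0.002, 1.628]
force: [0.3, 0.2, 0.6]
grip_width: 0.0468
```

```bash
python3 -c "
from h import *
plan([.550,-.0295,.139],[2.478,0,1.631],4)"
```

```text
from [ 0.4699 -0.0343  0.2403] [ 2.481e+00 -2.000e-03  1.628e+00] t 34.85 F [0.3 0.2 0.6]
[0.0, 0.0008, 0.0808, -0.0011, 0.0001, -0.0012]
[0.0, 0.0007, 0.0808, -0.0011, 0.0001, -0.0012]
[0.0, 0.0006, 0.0808, -0.0011, 0.0001, -0.0012]
[0.0, 0.0006, 0.0808, -0.0011, 0.0001, -0.0012]
```

>>> jog_arm(plan=[0.55, 0, 0.003, 0.06, 0, 0, 0, 0.55, 0, 0, 0.08, 0, 0, 0, 0.55, 0, 0, 0.08, 0, 0, 0, 0.55, 0, 0, 0.06, 0, 0, 0, 0.55, 0, 0, 0.025, 0, 0, 0])

```text
t: 35.35
tcp_pos: [0.5213, -0.0278, 0.1855]
ee_rot: [2.469, -0.011, 1.636]
force: [-0.4, -0.0, -0.4]
grip_width: 0.0463
```

>>> jog_arm(plan=[0.55, 0, 0, 0, 0, 0, 0, 0.55, 0, 0, 0, 0, 0, 0])

```text
t: 35.55
tcp_pos: [0.5199, -0.0274, 0.1851]
ee_rot: [2.471, -0.011, 1.636]
force: [-0.5, 0.0, 0.4]
grip_width: 0.0471
```

>>> jog_arm(plan=[0.2, 0, 0, 0, 0, 0, 0, 0.2, 0, 0, 0, 0, 0, 0, 0.2, 0, 0, 0, 0, 0, 0, 0.2, 0, 0, 0, 0, 0, 0, 0.2, 0, 0, 0, 0, 0, 0])

```text
t: 36.05
tcp_pos: [0.519, -0.0269, 0.1839]
ee_rot: [2.473, -0.011, 1.637]
force: [0.6, 0.7, 0.4]
grip_width: 0.0174
```

```bash
python3 -c "
from h import *
feel(); f2()"
```

```text
t 36.35 tool-frame F (x,y=out,z=down) [0.3  0.2  0.07] weight alone [ 0.28 -0.81  2.07] pos gap/down mm [  4.6 -19.1 -53.6]
t 36.6 F [-0.35 -0.17  0.04] tcp [ 0.519  -0.027   0.1838] slope 1.0 binder deg 54.0 [306, 304, 302, 300, 298, 296, 294, 292, 290, 288, 286, 284, 282, 280]
```

The arm stopped about 58 mm short with no force, and the fingers shut above the binder without moving it. Probably a joint limit; check.

```bash
python3 -c "
from station import arm
import numpy as np
o=arm.get_obs();print(np.round(o['q'],3),np.round(o['tcp_pos'],4),np.round(o['ee_rot'],3))"
```

```text
[-0.16   0.218  2.315  1.868  0.155 -2.043] [ 0.519  -0.0269  0.1837] [ 2.473 -0.011  1.636]
```

It is the wrist's singular pose: joint 5 sits near its 0.11 limit at this 52° tilt, while the 60° tilt worked before. I'll back out, open fully, come in at 60.4°, and let the back pad tip the binder up as the fingers close.

>>> jog_arm(plan=[1, 0, 0, -0.06, 0, 0, 0, 1, 0, 0, -0.1, 0, 0, 0, 1, 0, 0, -0.1, 0, 0, 0, 1, 0, 0, -0.1, 0.08, 0, 0, 1, 0, 0, 0, 0.12, 0, 0])

```text
t: 37.15
tcp_pos: [0.485, -0.0177, 0.2399]
ee_rot: [2.517, -0.043, 1.666]
force: [0.1, 0.4, 0.1]
grip_width: 0.0846
```

>>> jog_arm(plan=[1, 0, 0, 0, 0, 0, 0, 1, 0, 0, 0, 0, 0, 0])

```text
t: 37.35
tcp_pos: [0.4865, -0.0174, 0.2393]
ee_rot: [2.515, -0.044, 1.667]
force: [-0.3, 1.3, -0.3]
grip_width: 0.0851
```

```bash
python3 -c "
from h import *
from station import arm
t=np.radians(60.4);p=np.array([.5586,-.029,.1525])-.13*np.array([np.cos(t)*.998,np.cos(t)*.06,-np.sin(t)]);print(p)
plan(p,[3.1416-np.radians(29.6),0,1.631],4);print(arm.get_obs()['q'].round(3))"
```

```text
[ 0.49451598 -0.03285275  0.26553434]
from [ 0.4865 -0.0174  0.2393] [ 2.515 -0.044  1.667] t 37.35 F [-0.3  1.3 -0.3]
[-0.0093, 0.0132, -0.0113, 0.0349, -0.0179, 0.0022]
[-0.0095, 0.0129, -0.0115, 0.0349, -0.0179, 0.0022]
[-0.0096, 0.0126, -0.0117, 0.0349, -0.0179, 0.0022]
[-0.0098, 0.0123, -0.0119, 0.0349, -0.0179, 0.0022]
[-0.181  0.035  2.303  0.779  0.281 -0.962]
```

>>> jog_arm(plan=[1, -0.009, 0.013, -0.012, 0.035, -0.018, 0.002, 1, -0.009, 0.013, -0.012, 0.035, -0.018, 0.002, 1, -0.01, 0.013, -0.012, 0.035, -0.018, 0.002, 1, -0.01, 0.012, -0.012, 0.035, -0.018, 0.002, 1, 0, 0, 0, 0, 0, 0])

```text
t: 37.85
tcp_pos: [0.4951, -0.0325, 0.2666]
ee_rot: [2.625, -0.0, 1.632]
force: [-0.0, 0.3, -0.2]
grip_width: 0.0854
```

```bash
python3 -c "
from h import *
from station import arm
plan([.4945,-.033,.2655],[3.1416-np.radians(29.6),0,1.631],2);print(arm.get_obs()['q'].round(3));plan([.5586,-.029,.1525],[3.1416-np.radians(29.6),0,1.631],4)"
```

```text
from [ 0.4951 -0.0325  0.2666] [ 2.625 -0.     1.632] t 37.85 F [-0.   0.3 -0.2]
[-0.0005, -0.0013, 0.0008, 0.0001, -0.0006, 0.0006]
[-0.0005, -0.0013, 0.0008, 0.0001, -0.0006, 0.0006]
[-0.154  0.003  2.195  0.246  0.449 -0.411]
from [ 0.4951 -0.0325  0.2666] [ 2.625 -0.     1.632] t 37.85 F [-0.   0.3 -0.2]
[-0.0003, -0.0007, 0.0816, 0.0001, -0.0003, 0.0003]
[-0.0002, -0.0007, 0.0816, 0.0001, -0.0003, 0.0003]
[-0.0002, -0.0007, 0.0816, 0.0001, -0.0003, 0.0003]
[-0.0002, -0.0006, 0.0816, 0.0001, -0.0003, 0.0003]
```

>>> jog_arm(plan=[1, -0.001, -0.003, 0.06, 0, 0, 0, 1, 0, 0, 0.08, 0, 0, 0, 1, 0, 0, 0.08, 0, 0, 0, 1, 0, 0, 0.07, 0, 0, 0, 1, 0, 0, 0.037, 0, 0, 0], force=40)

```text
t: 38.35
tcp_pos: [0.5561, -0.0296, 0.1481]
ee_rot: [2.631, 0.0, 1.63]
force: [1.3, -1.1, 0.3]
grip_width: 0.0857
```

```bash
python3 -c "
from h import *
feel();f2()"
```

```text
t 38.65 tool-frame F (x,y=out,z=down) [ 0.    0.56 -0.01] weight alone [ 0.28 -0.81  2.07] pos gap/down mm [-0.4 -2.  -7.4]
t 38.9 F [ 0.08 -0.    0.29] tcp [ 0.5574 -0.0297  0.1524] slope 1.0 binder deg 54.0 [306, 304, 302, 300, 298, 296, 294, 292, 290, 288, 286, 284, 282, 280]
```

In place with no contact. Close.

>>> jog_arm(plan=[0.2, 0, 0, 0, 0, 0, 0, 0.2, 0, 0, 0, 0, 0, 0, 0.2, 0, 0, 0, 0, 0, 0, 0.2, 0, 0, 0, 0, 0, 0, 0.2, 0, 0, 0, 0, 0, 0])

```text
t: 39.45
tcp_pos: [0.5583, -0.0299, 0.1523]
ee_rot: [2.625, 0.001, 1.631]
force: [-0.3, 2.2, 3.4]
grip_width: 0.028
```

>>> jog_arm(plan=[0.2, 0, 0, 0, 0, 0, 0, 0.2, 0, 0, 0, 0, 0, 0, 0.2, 0, 0, 0, 0, 0, 0])

```text
t: 39.75
tcp_pos: [0.558, -0.0299, 0.1521]
ee_rot: [2.625, 0.001, 1.631]
force: [0.2, 0.1, 5.2]
grip_width: 0.0276
```

```bash
python3 - <<'E'
from h import *
from station import arm
feel();f2()
a=arm.read_camera('side');np.savez('s8.npz',**a)
h=cv2.cvtColor(a['image'],cv2.COLOR_RGB2HSV);bl=((h[...,0]>100)&(h[...,0]<128)&(h[...,1]>90)).astype(np.uint8);bl[:,:276]=0;bl[:,352:]=0;bl[:170]=0;bl[205:]=0
ys,xs=np.where(bl);print('lowest',xs[ys.argmax()],ys.max(),'leftmost',xs.min(),ys[xs.argmin()])
E
```

```text
t 40.05 tool-frame F (x,y=out,z=down) [ 0.28  3.49 -4.62] weight alone [ 0.28 -0.81  2.07] pos gap/down mm [-0.6 -1.  -7. ]
t 40.3 F [0.83 0.07 5.19] tcp [ 0.558  -0.0298  0.1521] slope 0.653 binder deg 58.9 [297, 296, 295, 293, 292, 291, 289, 288, 287, 285, 284, 283, 282, 280]
lowest 284 198 leftmost 278 189
```

Gripped; the binder is near 59–60° and bears on the ledge. Lift 4 mm to free it and read the forces.

>>> jog_arm(plan=[0.2, 0, 0.003, -0.012, 0, 0, 0, 0.2, 0, 0, 0, 0, 0, 0, 0.2, 0, 0, 0, 0, 0, 0], force=60)

```text
t: 40.7
tcp_pos: [0.5561, -0.0298, 0.1563]
ee_rot: [2.626, 0.001, 1.631]
force: [1.4, 1.0, 1.0]
grip_width: 0.0273
```

```bash
cat >> h.py <<'E'
def loop():
    from station import arm
    a=arm.read_camera('side')['image']
    for nm,I in(('s6',np.load('s6.npz')['image']),('s7',np.load('s7.npz')['image']),('now',a)):
        h=cv2.cvtColor(I,cv2.COLOR_RGB2HSV);bl=(h[...,0]>100)&(h[...,0]<128)&(h[...,1]>90)
        print(nm,'blue right edge rows160-186',[int(np.where(bl[r,276:345])[0][-1]+276) for r in range(162,188,3)])
E
python3 -c "
from h import *
feel();f2();loop()"
```

```text
t 41.0 tool-frame F (x,y=out,z=down) [-0.29  2.65 -0.69] weight alone [ 0.28 -0.81  2.07] pos gap/down mm [ -0.5  -0.6 -11.6]
t 41.25 F [2.71 0.02 1.25] tcp [ 0.556  -0.0298  0.1563] slope 0.647 binder deg 59.0 [297, 296, 295, 293, 292, 291, 289, 288, 287, 286, 284, 283, 282, 280]
s6 blue right edge rows160-186 [321, 317, 313, 309, 307, 304, 302, 299, 297]
s7 blue right edge rows160-186 [328, 323, 319, 315, 311, 308, 305, 302, 299]
now blue right edge rows160-186 [324, 321, 319, 315, 311, 308, 305, 302, 299]
```

>>> jog_arm(plan=[0.2, 0, 0.006, 0, 0, 0, 0, 0.2, 0, 0, 0, 0, 0, 0, 0.2, 0, 0, 0, 0, 0, 0])

```text
t: 41.65
tcp_pos: [0.5571, -0.0294, 0.1568]
ee_rot: [2.629, 0.0, 1.631]
force: [-0.2, -0.5, -2.0]
grip_width: 0.0278
```

```bash
python3 -c "
from h import *
feel()"
```

```text
t 41.95 tool-frame F (x,y=out,z=down) [-0.3  -0.96  2.1 ] weight alone [ 0.28 -0.81  2.07] pos gap/down mm [ -0.3   1.1 -11.6]
```

>>> jog_arm(plan=[0.2, 0, 0, 0.012, 0, 0, 0, 0.2, 0, 0, 0.004, 0, 0, 0, 0.2, 0, 0, 0, 0, 0, 0])

```text
t: 42.25
tcp_pos: [0.5621, -0.0295, 0.153]
ee_rot: [2.624, 0.001, 1.631]
force: [-5.2, 0.5, 12.1]
grip_width: 0.0272
```

```bash
python3 -c "
from h import *
feel();f2();loop()"
```

```text
t 42.55 tool-frame F (x,y=out,z=down) [  1.1    0.84 -12.34] weight alone [ 0.28 -0.81  2.07] pos gap/down mm [-0.5  3.1 -5.8]
t 42.8 F [-5.43  0.59 10.7 ] tcp [ 0.5621 -0.0295  0.1531] slope 0.599 binder deg 60.2 [295, 294, 293, 292, 291, 289, 288, 287, 286, 284, 283, 282, 281, 280]
s6 blue right edge rows160-186 [321, 317, 313, 309, 307, 304, 302, 299, 297]
s7 blue right edge rows160-186 [328, 323, 319, 315, 311, 308, 305, 302, 299]
now blue right edge rows160-186 [323, 319, 315, 311, 308, 305, 303, 300, 298]
```

Pressing works: the rest has come up to about 58.5°. Press 1.5 mm more.

>>> jog_arm(plan=[0.2, 0, 0, 0.004, 0, 0, 0, 0.2, 0, 0, 0, 0, 0, 0, 0.2, 0, 0, 0, 0, 0, 0])

```text
t: 43.2
tcp_pos: [0.5629, -0.0295, 0.1527]
ee_rot: [2.623, 0.001, 1.631]
force: [-15.2, -0.2, 25.2]
grip_width: 0.0272
```

```bash
python3 -c "
from h import *
feel();f2();loop()"
```

```text
t 43.5 tool-frame F (x,y=out,z=down) [  0.76   0.08 -29.34] weight alone [ 0.28 -0.81  2.07] pos gap/down mm [-0.6  3.6 -5.1]
t 43.75 F [-13.8    0.23  25.92] tcp [ 0.563  -0.0295  0.1528] slope 0.593 binder deg 60.3 [295, 294, 293, 292, 290, 289, 288, 287, 286, 284, 283, 282, 281, 280]
s6 blue right edge rows160-186 [321, 317, 313, 309, 307, 304, 302, 299, 297]
s7 blue right edge rows160-186 [328, 323, 319, 315, 311, 308, 305, 302, 299]
now blue right edge rows160-186 [321, 317, 314, 310, 307, 304, 302, 300, 297]
```

The force rose sharply and the rest edge is back at its 60° place, so the ledge lies flat under the binder. Unload, then check the gap.

>>> jog_arm(plan=[0.2, 0, 0, -0.007, 0, 0, 0, 0.2, 0, 0, 0, 0, 0, 0, 0.2, 0, 0, 0, 0, 0, 0])

```text
t: 44.15
tcp_pos: [0.5615, -0.0297, 0.1536]
ee_rot: [2.625, 0.001, 1.631]
force: [-2.4, 0.1, 6.7]
grip_width: 0.0273
```

```bash
python3 -c "
from h import *
feel();loop()"
```

```text
t 44.45 tool-frame F (x,y=out,z=down) [ 0.19  1.35 -7.8 ] weight alone [ 0.28 -0.81  2.07] pos gap/down mm [-0.7  2.8 -6.5]
s6 blue right edge rows160-186 [321, 317, 313, 309, 307, 304, 302, 299, 297]
s7 blue right edge rows160-186 [328, 323, 319, 315, 311, 308, 305, 302, 299]
now blue right edge rows160-186 [321, 317, 314, 310, 307, 304, 302, 300, 297]
```

>>> jog_arm(plan=[0.2, 0, 0, -0.006, 0, 0, 0, 0.2, 0, 0, 0, 0, 0, 0, 0.2, 0, 0, 0, 0, 0, 0])

```text
t: 44.8
tcp_pos: [0.5602, -0.0298, 0.1554]
ee_rot: [2.625, 0.001, 1.631]
force: [2.3, -0.6, 1.3]
grip_width: 0.0276
```

```bash
python3 -c "
from h import *
feel()"
```

```text
t 45.1 tool-frame F (x,y=out,z=down) [-0.43  3.68  0.97] weight alone [ 0.28 -0.81  2.07] pos gap/down mm [-0.6  2.4 -8.8]
```

>>> jog_arm(plan=[0.2, 0, -0.003, 0, 0, 0, 0, 0.2, 0, 0, 0, 0, 0, 0, 0.2, 0, 0, 0, 0, 0, 0])

```text
t: 45.4
tcp_pos: [0.5596, -0.0298, 0.1553]
ee_rot: [2.624, 0.001, 1.631]
force: [6.4, 1.9, 0.6]
grip_width: 0.0273
```

```bash
python3 -c "
from h import *
feel();loop()"
```

```text
t 45.7 tool-frame F (x,y=out,z=down) [0.09 5.74 2.27] weight alone [ 0.28 -0.81  2.07] pos gap/down mm [-0.7  1.9 -8.9]
s6 blue right edge rows160-186 [321, 317, 313, 309, 307, 304, 302, 299, 297]
s7 blue right edge rows160-186 [328, 323, 319, 315, 311, 308, 305, 302, 299]
now blue right edge rows160-186 [321, 318, 314, 310, 307, 305, 302, 300, 297]
```

The binder's cover already touches the rest along its face, about 6 N. Ease out about 2 mm, set it down lightly, then open in small steps so the pads don't kick it.

>>> jog_arm(plan=[0.2, 0, 0.006, 0, 0, 0, 0, 0.2, 0, 0, 0.004, 0, 0, 0, 0.2, 0, 0, 0, 0, 0, 0, 0.2, 0, 0, 0, 0, 0, 0])

```text
t: 46.15
tcp_pos: [0.5611, -0.0294, 0.1541]
ee_rot: [2.627, 0.001, 1.631]
force: [4.4, 0.3, -0.2]
grip_width: 0.0272
```

```bash
python3 -c "
from h import *
feel()"
```

```text
t 46.45 tool-frame F (x,y=out,z=down) [0.17 3.05 2.82] weight alone [ 0.28 -0.81  2.07] pos gap/down mm [-0.4  2.7 -7.2]
```

>>> jog_arm(plan=[0.2, 0, 0.004, 0.003, 0, 0, 0, 0.2, 0, 0, 0, 0, 0, 0, 0.2, 0, 0, 0, 0, 0, 0], force=20)

```text
t: 46.75
tcp_pos: [0.5626, -0.0292, 0.1538]
ee_rot: [2.628, 0.0, 1.631]
force: [-0.8, 0.9, 3.2]
grip_width: 0.0278
```

```bash
python3 -c "
from h import *
feel()"
```

```text
Traceback (most recent call last):
  File "h.py", line 33, in feel
    for i in range(6):F.append(arm.get_obs()['force']);arm.read_camera('top')
                                                       ~~~~~~~~~~~~~~~^^^^^^^
ValueError: 200 camera calls are used up
```

The camera calls are used up, so from here only force and position readings remain. The ledge load is about 5 N with a light touch on the rest. Open in small steps.

>>> jog_arm(plan=[0.34, 0, 0, 0, 0, 0, 0, 0.35, 0, 0, 0, 0, 0, 0, 0.36, 0, 0, 0, 0, 0, 0, 0.37, 0, 0, 0, 0, 0, 0, 0.38, 0, 0, 0, 0, 0, 0])

```text
t: 47.4
tcp_pos: [0.5631, -0.0293, 0.1539]
ee_rot: [2.627, 0.001, 1.631]
force: [-0.3, 0.1, 0.2]
grip_width: 0.0324
```

>>> jog_arm(plan=[0.4, 0, 0, 0, 0, 0, 0, 0.42, 0, 0, 0, 0, 0, 0, 0.45, 0, 0, 0, 0, 0, 0, 0.5, 0, 0, 0, 0, 0, 0, 0.5, 0, 0, 0, 0, 0, 0])

```text
t: 47.9
tcp_pos: [0.5632, -0.0293, 0.154]
ee_rot: [2.627, 0.001, 1.631]
force: [0.1, -0.2, -1.3]
grip_width: 0.0427
```

Free, with no force. Withdraw along the tool axis and park clear, watching the forces for any touch.

>>> jog_arm(plan=[0.55, 0, 0, -0.01, 0, 0, 0, 0.55, 0, 0, -0.03, 0, 0, 0, 0.55, 0, 0, -0.06, 0, 0, 0, 0.55, 0, 0, -0.08, 0, 0, 0, 0.55, 0, 0, -0.08, 0, 0, 0])

```text
t: 48.4
tcp_pos: [0.5112, -0.0325, 0.2453]
ee_rot: [2.628, 0.001, 1.631]
force: [0.5, -0.1, -0.5]
grip_width: 0.0468
```

>>> jog_arm(plan=[0.55, 0, 0, -0.1, 0, 0, 0, 0.55, 0, 0, -0.1, 0, 0, 0, 0.55, 0, 0, 0, 0, 0, 0, 0.55, 0, 0, 0, 0, 0, 0, 0.55, 0, 0, 0, 0, 0, 0])

```text
t: 48.9
tcp_pos: [0.4725, -0.0346, 0.3133]
ee_rot: [2.628, 0.0, 1.631]
force: [0.2, 0.0, -0.6]
grip_width: 0.0472
```

```bash
python3 -c "
from station import arm
o=arm.get_obs();print(o['t'],o['tcp_pos'],o['force'],o['grip_width'],o['joint_velocities'].round(3));print(arm.job_done())"
```

```text
48.9 [ 0.47251626 -0.03459509  0.31326196] [ 0.22363834  0.03455097 -0.58798005] 0.04722725490306833 [ 0.001  0.023  0.003 -0.001  0.005  0.001]
the job is handed in; nothing more can be done
None
```

I handed the job in at 48.9 s, with the stand on the mat, the rest raised and the blue binder on the ledge. I had no picture of the final state. All 200 camera calls were used just before the last release, so the binder's final lean and seating were never seen.

**Stand:** it was placed squared up, with the ledge at the striped end, about 2 mm from the mat's middle by the gripper's position. Camera estimates differed by up to about 5 mm, well inside the limits.

**Rest:** I raised it to about 60° and let go; it held by itself (measured 60.1°).

**Binder, first placing:** it leaned at about 56° against a 60° rest, with its foot an estimated 5 mm out. That was probably within limits, but close.

**The mistake and repair:** I tried to nudge the foot in, and that pushed the rest down to about 56° and the binder to about 52°. One re-grip attempt also stopped short at a wrist limit without touching anything. I then re-gripped the binder, held it at 60.3° and pressed its foot on the ledge, up to about 30 N. The rest turned back up until its edge was within 1 pixel of its earlier 60° position.

**Last checks:**
- **Before release:** the last camera check, about 1 s before, showed the rest near 60°. The force reading just before release showed the foot on the ledge and a light touch against the rest.
- **After release:** no contact force when I opened the fingers in small steps or withdrew.
- **Everything else:** I did not knowingly touch the red binder, yellow look-alike, tape, stapler or eraser, but did not re-measure them at the end.

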